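# Pack the tea tins in the vacuum keeper, thread its lid and pump it down

## Task

Stand every tea tin upright in the vacuum keeper, one to a compartment. Set the green lid level on top of the keeper's orange thread ridges, turn it backwards (anticlockwise from above) until it drops into the thread, then screw it clockwise all the way home. Then push the pump pedal right down to its stop three times, letting it come all the way up after each push, and leave the other things on the table as they are.

Things in the scene. Friction and masses are not known exactly. Their poses are not given: they have to be found in the camera images.
- keeper: Vacuum keeper, fixed to the table, yaw varies: white round base 160 mm across, 60 mm high; on it a grey open neck, 124 mm inside, 132 mm outside, rim 100 mm above the table. Origin: centre of its underside; z up. Outside the neck are four alike thread starts, 90 degrees apart, for the lid's four pins. Pump block and pedal stick out to its -y side.
- mouth (a point): Centre of the keeper's mouth, 100 mm above the table. The inner floor is 60 mm above the table; a blue cross along the keeper's x and y axes, 3 mm thick, 20 mm high, splits it into four compartments.
- ridge_end (a point): High end of the top of one of the four orange ridges (62 degrees of arc; tops rise anticlockwise from 81 to 87 mm above the table). Past it is an open pocket 24 degrees wide, its floor 12 mm lower, then a grey stop rib (top 90 mm above the table) and the next ridge's low end. So a clockwise turn on top of the ridges is blocked; from the pockets it takes the pins under the ridges, to the ribs.
- lid: Green round lid, 156 mm across, 300 g, free. Origin: centre of its lower edge; z up. Flat top at z = 64 mm with a white grip bar along the lid's x. Origin's height above the table on the keeper: on the ridges 79 (low end) to 85 mm (high end); on the ribs 88 mm; dropped in the pockets 72 to 75 mm; home 66 mm. It sinks 0.1 mm per degree of clockwise turn. Play on the neck 2 mm.
- lid_bar (a point): Middle of the top of the lid's white grip bar (90 mm long, 22 mm wide, 36 mm high), 100 mm above the lid's lower edge. Let A be the lid's yaw minus the keeper's yaw, anticlockwise positive, in degrees modulo 90. On the ridges A is 2 to 61; in the pockets 63 to 80; on the ribs 80 to 92; screwed home 0 (bar along the keeper's x or y).
- lid_pin (a point): One of the lid's four inward pins, 6 mm thick, 5 mm above its lower edge, at its +x side; the others are at +y, -x and -y (orange marks on the flat top), so every quarter turn of the lid is alike.
- pedal (a joint): Angle of the black pump pedal (hinged plate 90 mm long, 60 mm wide): 0 when up, grows as it is pressed down, stop at 0.28 rad. A spring brings it back up; pressing on the orange pad takes about 4 N at first and 9 N at the stop.
- pedal_pad (a point): Point on the upper face of the pedal's orange pad, 75 mm from its hinge: about 58 mm above the table when up and 20 mm lower at the stop. The free end points along the keeper's -y. It moves with the pedal.
- cell1 (a point): Centre of the floor of compartment 1 of the keeper, 35 mm from its axis, midway between the arms of the cross, 60 mm above the table.
- cell2 (a point): Centre of the floor of compartment 2 of the keeper, 35 mm from its axis, midway between the arms of the cross, 60 mm above the table.
- cell3 (a point): Centre of the floor of compartment 3 of the keeper, 35 mm from its axis, midway between the arms of the cross, 60 mm above the table.
- cell4 (a point): Centre of the floor of compartment 4 of the keeper, 35 mm from its axis, midway between the arms of the cross, 60 mm above the table.
- tin1: Red closed round tea tin with a heavy dark steel foot, 36 mm across, 60 mm high, about 150 g, standing upright on the table at the start. Origin: centre of its underside; z along its axis. May be absent. In a compartment its top is 120 mm above the table, 20 mm over the rim.
- tin2: Yellow closed round tea tin with a heavy dark steel foot, 36 mm across, 60 mm high, about 150 g, standing upright on the table at the start. Origin: centre of its underside; z along its axis. May be absent. In a compartment its top is 120 mm above the table, 20 mm over the rim.
- tin3: Blue closed round tea tin with a heavy dark steel foot, 36 mm across, 60 mm high, about 150 g, standing upright on the table at the start. Origin: centre of its underside; z along its axis. May be absent. In a compartment its top is 120 mm above the table, 20 mm over the rim.
- tin4: Copper-coloured closed round tea tin with a heavy dark steel foot, 36 mm across, 60 mm high, about 150 g, standing upright on the table at the start. Origin: centre of its underside; z along its axis. May be absent. In a compartment its top is 120 mm above the table, 20 mm over the rim.
- poacher: Bystander, leave alone: orange silicone egg poacher cup, 92 mm across with two small ears, 34 mm high. Origin: centre of its underside.
- mug: Bystander, leave alone: blue mug, 74 mm across, 85 mm high. Origin: centre of its underside.
- teaspoon: Bystander, leave alone: spoon, 150 mm long, lying on the table. Origin: centre of its underside.

How it is judged:
On the way, in this order (a step that is already met when the one before it is completed fails the run):
1. every tea tin stands upright in a compartment of the keeper (horizontal distance between each of tin1, tin2, tin3, tin4 and keeper below 0.048 m and z of tin1 in the frame of keeper between 0.056 and 0.066 m and angle between each of tin1, tin2, tin3, tin4's own z axis and vertical below 0.25 rad and linear speed of each of tin1, tin2, tin3, tin4 below 0.03 m/s and z of tin2 in the frame of keeper between 0.056 and 0.066 m and z of tin3 in the frame of keeper between 0.056 and 0.066 m and z of tin4 in the frame of keeper between 0.056 and 0.066 m), for 0.2 s.
2. the lid rests level and centred with its pins on top of the thread ridges (z of lid in the frame of keeper between 0.0765 and 0.0875 m and horizontal distance between lid and keeper below 0.006 m and angle between lid's own z axis and vertical below 0.05 rad and contact force between lid and keeper above 0.3 N), for 0.2 s.
3. the lid, turned back past the ends of the ridges, has dropped into the thread (z of lid in the frame of keeper between 0.07 and 0.0758 m and horizontal distance between lid and keeper below 0.006 m and angle between lid's own z axis and vertical below 0.05 rad), for 0.1 s.
4. the lid is screwed clockwise fully home (z of lid in the frame of keeper between 0.06 and 0.0682 m and horizontal distance between lid and keeper below 0.006 m and angle between lid's own z axis and vertical below 0.05 rad and (angle between the x axis of lid and the x axis of keeper, either way round below 0.16 rad or angle between the x axis of lid and the x axis of keeper, either way round above 1.41 rad)), for 0.2 s.
5. pedal pressed to its stop (value of joint pedal above 0.25 rad), for 0.15 s.
6. pedal all the way up again (value of joint pedal below 0.03 rad), for 0.1 s.
7. pedal pressed to its stop a second time (value of joint pedal above 0.25 rad), for 0.15 s.
8. pedal all the way up again (value of joint pedal below 0.03 rad), for 0.1 s.
9. pedal pressed to its stop a third time (value of joint pedal above 0.25 rad), for 0.15 s.
At the end, for the whole second after the job is handed in: Every tin present stands upright (within 14 deg) on the keeper floor, within 48 mm of its axis; lid level, centred within 6 mm, screwed home (edge below 68.2 mm, bar within 9 deg of home); after that the pedal went past 0.25 rad 3 times and is up (below 0.03 rad) (all of step 1 and all of step 4 and linear speed of lid below 0.02 m/s and value of joint pedal below 0.03 rad); the robot touches nothing.
It fails at once if a bystander is pushed more than 50 mm or tipped over (distance of any of poacher, mug, teaspoon from where it was at the start of the episode above 0.05 m or angle between any of poacher, mug's own z axis and vertical above 0.6 rad).
Of tin1, tin2, tin3, tin4 only 2 to 4 are there at a start; the rules pass over those that are not, and their reading is None.
At some moment in a run one of lid, tin1, tin2, tin3, tin4 may be knocked a few centimetres aside while the robot is not near it.
It also fails if it takes over 208 s, if anything falls off the work surface, if the arm or the gripper's body presses on something with over 40 N, if the wrist force passes 120 N, or if a joint passes its speed limit or range.

## Robot

A 7-joint arm with a two-finger parallel gripper is mounted at the origin on the work surface. World frame = base frame: x ahead of the robot, y to its left, z up, the work surface at z = 0. Lengths are in m, angles in rad, forces in N, time in s.
With the tool pointing down it reaches from about 0.425 to 0.875 m from the base axis. Payload 8.4 kg.
Tool frame: the origin (TCP) lies between the finger pads; the fingertips stand env.tcp_to_tips ahead of it and the grasp point (between the pads) lies 6 mm ahead of it (env.tcp_to_tips is the distance from the TCP to the fingertips, in m); z points along the fingers, y is the direction in which the jaws open and shut (so a half turn about z gives the same grasp; the last joint's range is limited). The gripper opens to 87 mm and grips with 3 to 60 N. Pads are 19 mm wide; open, the fingers measure 117 mm over their backs; the gripper's body (75 mm by 190 mm) begins 51 mm behind the grasp point.
Start: joints at [1.17, 0.333, 0.04, 1.465, -0.013, 1.343, -0.059], TCP at [0.193, -0.621, 0.248] pointing down, gripper open.
Joint ranges: [-2.58, 2.58], [-0.38, 2.09], [-1.3, 1.39], [0.25, 2.4], [-1.5, 4.64], [0.08, 2.09], [-2.65, 2.65]. Speed limits (rad/s): [2.22, 2.22, 2.79, 2.79, 3.14, 3.14, 3.14].

## Interface

Orientations are given as a rotation vector (axis times angle).
In Python, from cell import env gives the robot as it stands.
- The arm moves only by the tool servo_tool, never from a script. Its arguments are lists of equal length, an entry for each row: "travel": the shift along the tool's x, y, z in mm, a list of three; "spin": the turn about the tool's z in degrees. A call has 1 to 5 rows; each row is the pose to reach, as a shift and turn from the pose commanded when the call began, along the tool's axes at that moment; what a row does not reach only later rows make up. A row lasts 1/8 s, in which the tool goes at most 62.5 mm and 10.7 degrees, less where a joint would pass 70% of its speed; a pose out of reach is approached as far as the arm can. A call with a gripper value outside its range is refused whole. "gripper" is the closure in counts, from 0 (fully open) to 255 (shut), set as the call begins (left out, the last holds). The fingers move at their own pace and stop on an object; "newtons" is the grip in N (left out, the last holds). Time passes only in rows, so rows that repeat a pose let the fingers close. It gives the time, the measured TCP pose, the force and the opening at its end, in the units of the state.
- env.state(): the state, without advancing time (a new reading comes with each control period).
- env.capture(name): name is "side" or "top" or "wrist"; returns a dict with "pixels" (480x640x3 uint8, red, green, blue), "fx", "fy", "cx", "cy" (pixels), "distortion" ([k1, k2, p1, p2, k3] as OpenCV has them; the pictures are not rectified), "rvec" (rotation vector, rad) and "tvec" (3), from world to camera coordinates, as OpenCV has them. Camera axes: x right, y down, z forward; pixel columns grow to the right and rows downward; lengths in m; the calibration is good to about 2 mm. A picture is of the moment at which its call begins. There is no depth.
- env.hand_in(): hands the job in, once; it reports no verdict.
The state is a dict: "t": time; "joints": joint angles; "dq": joint speeds; "joint_efforts": joint torques, N m; "position": TCP position; "eef_rot": TCP orientation; "contact_force": force on the tool from outside, world axes, zero at the start; "ft_torque": the same for the moment, N m; "finger_gap": opening from 0.0 (shut) to 1.0 (fully open).
Only numpy, scipy, OpenCV 4.12 (cv2) and the standard library are available. Lean on these libraries where they do the work, as an engineer would, in place of code of your own. Each camera call takes 0.05 s, during which the arm holds its last target.

## Working session

There is one attempt and no reset: what is moved stays moved. The work goes in short steps, Python scripts to look and compute and a tool call to move; the robot and the scene stay as the last step left them, time stands still between calls to the robot, and variables do not carry over. Pictures are saved under pics/ and viewed, and the job is handed in when it is done.

Besides the shell and the picture viewer there is one more tool, called after "Call:" as name([rows], argument=value, ...), one row to a line, values as JSON. servo_tool: Moves the arm, as the interface text tells. Its arguments: {"type":"object","properties":{"travel":{"type":"array"},"spin":{"type":"array"},"gripper":{"type":"number"},"newtons":{"type":"number"}},"required":["travel","spin"]}

```bash
ls; mkdir -p pics; cat > h.py <<'E'
import numpy as np, cv2, sys
from cell import env
def cap(n,f=None):
    c=env.capture(n)
    if f: cv2.imwrite('pics/'+f,c['pixels'][:,:,::-1])
    return c
def K(c): return np.array([[c['fx'],0,c['cx']],[0,c['fy'],c['cy']],[0,0,1]])
def ray(c,uv,z):
    p=cv2.undistortPoints(np.array([[uv]],float),K(c),np.array(c['distortion'],float))[0,0]
    R=cv2.Rodrigues(np.array(c['rvec'],float))[0];t=np.array(c['tvec'],float).ravel()
    o=-R.T@t; d=R.T@np.array([p[0],p[1],1.])
    return o+d*(z-o[2])/d[2]
def proj(c,P):
    q,_=cv2.projectPoints(np.array(P,float).reshape(-1,3),np.array(c['rvec'],float),np.array(c['tvec'],float),K(c),np.array(c['distortion'],float))
    return q.reshape(-1,2)
def togo(target,yaw=None):
    """mm shift in tool axes from current pose to target; """
    s=env.state();R=cv2.Rodrigues(np.array(s['eef_rot'],float))[0]
    d=R.T@(np.array(target)-np.array(s['position']))*1000
    return d.round(1)
def st():
    s=env.state();R=cv2.Rodrigues(np.array(s['eef_rot'],float))[0]
    print('t',round(s['t'],2),'pos',np.round(s['position'],4),'xaxis yaw',round(np.degrees(np.arctan2(R[1,0],R[0,0])),2),'z',R[:,2].round(3),'F',np.round(s['contact_force'],1),'gap',round(s['finger_gap'],3),'q',np.round(s['joints'],2))
E
python3 - <<'E'
from h import *
st(); print(env.tcp_to_tips)
for n in('side','top','wrist'):
    c=cap(n,n+'0.png'); R=cv2.Rodrigues(np.array(c['rvec'],float))[0]; print(n,-R.T@np.array(c['tvec']).ravel(),c['fx'])
E
```

```text
pics
t 0.0 pos [ 0.1931 -0.6202  0.2467] xaxis yaw 17.29 z [-0.001  0.001 -1.   ] F [-0.1 -0.2 -0.7] gap 1.0 q [ 1.17  0.33  0.04  1.47 -0.01  1.34 -0.06]
0.025
side [0.36673456 0.63345506 0.72450423] 445.970254907146
top [ 0.35485516 -0.0688218   1.21072629] 435.5635121459419
wrist [ 0.27343769 -0.59681495  0.38268537] 416.67241266122113
```

View pics/top0.png

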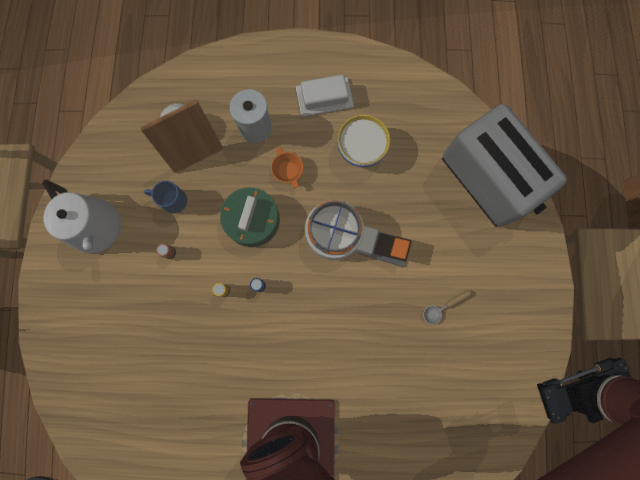

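View pics/side0.png

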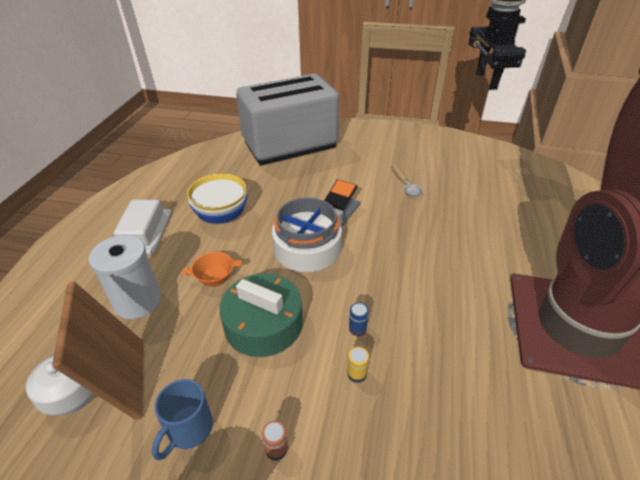

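View pics/wrist0.png

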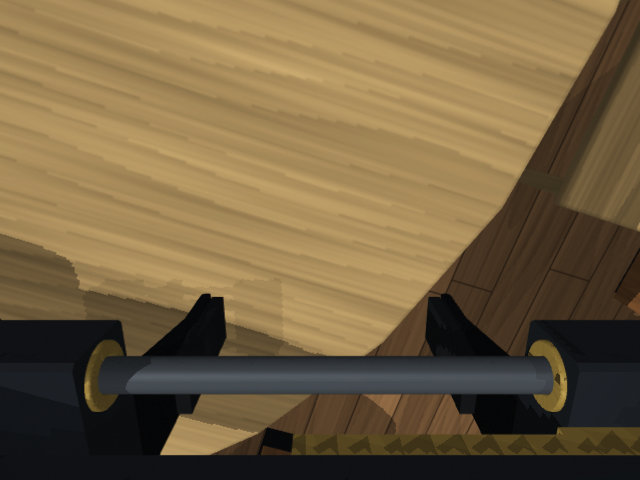

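```bash
python3 - <<'E'
from h import *
c=cap('top'); im=c['pixels'][:,:,::-1]
cv2.imwrite('pics/z1.png',cv2.resize(im[170:310,140:300],None,fx=5,fy=4.28,interpolation=cv2.INTER_CUBIC)[:600,:800])
cv2.imwrite('pics/z2.png',cv2.resize(im[180:280,290:420],None,fx=6,fy=6,interpolation=cv2.INTER_CUBIC))
c2=cap('side')
np.save('side.npy',c2['pixels'])
E
```

```text
(no output)
```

View pics/z1.png

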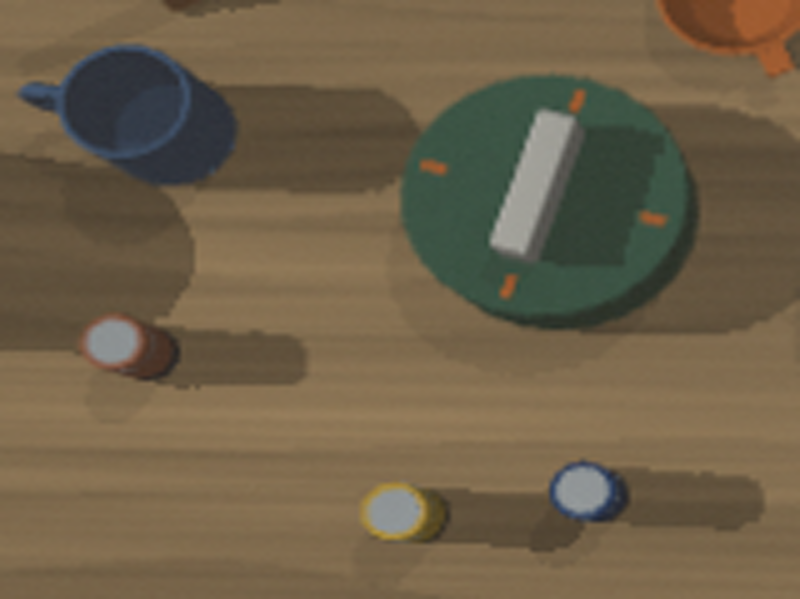

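View pics/z2.png

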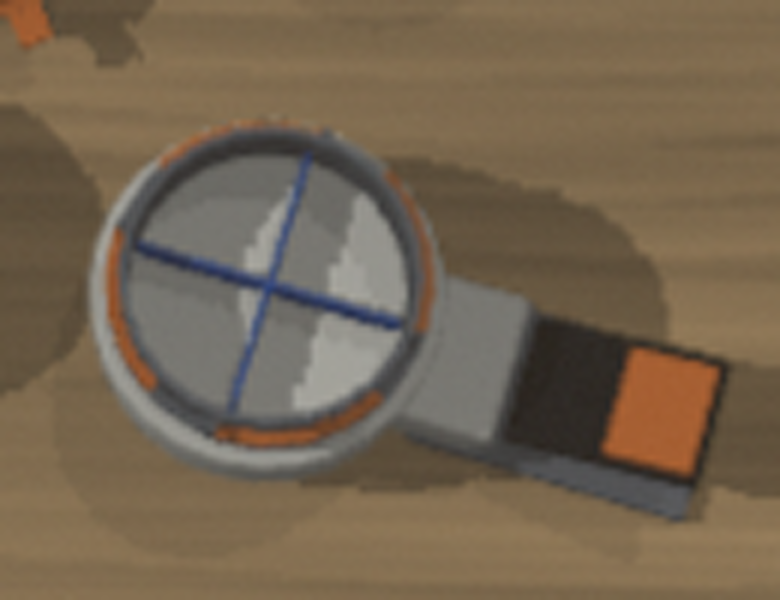

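```bash
python3 - <<'E'
from h import *
c=cap('top');c2=cap('side')
def z1(x,y): return (140+(x+.5)/5-.5,170+(y+.5)/(600/140)*1-.5)
def z1(x,y): return (140+(x+.5)/5-.5,170+(y+.5)*140/int(140*4.28)-.5)
def z2(x,y): return (290+(x+.5)/6-.5,180+(y+.5)/6-.5)
def ang(a,b): return np.degrees(np.arctan2(*(b-a)[[1,0]]))
k=ray(c,z2(268,287),.08); print('keeper cross',k)
E=[ray(c,z2(*p),.08) for p in[(135,245),(402,325),(307,155),(232,412)]]
print(np.linalg.norm(E[0]-E[1]),np.linalg.norm(E[2]-E[3]),'mid',(E[0]+E[1])/2,(E[2]+E[3])/2,'ang',ang(E[0],E[1]),ang(E[2],E[3]))
p=ray(c,z2(662,411),.058);print('pad',p,'ang',ang(k,p),np.linalg.norm((p-k)[:2]))
for n,q in dict(red=(113,341),yel=(396,511),blu=(583,490)).items():
    P=ray(c,z1(*q),.06);print(n,P,'r',np.hypot(*P[:2]),proj(c2,[P]).round(0))
M=[ray(c,z1(*q),.064) for q in[(433,167),(577,101),(652,218),(509,287)]]
m=sum(M)/4;print('lid',m,[np.linalg.norm(x-m).round(4) for x in M],ang(M[0],M[2]),ang(M[3],M[1]),proj(c2,[m,k]))
B=[ray(c,z1(*q),.1) for q in [(540,110),(581,122),(533,258-4),(492,243-2)]]
print('bar',sum(B)/4,np.linalg.norm(B[0]-B[3]),np.linalg.norm(B[0]-B[1]),ang(B[3],B[0]),ang(B[2],B[1]))
E
```

```text
keeper cross [ 0.56788897 -0.10842758  0.08      ]
0.12273287127091463 0.1200168538775769 mid [ 0.56883138 -0.1085245   0.08      ] [ 0.56995142 -0.10921817  0.08      ] ang -106.19561960502159 164.4413425027329
pad [ 0.51815932 -0.28572222  0.058     ] ang -105.66835970968815 0.18413697662107104
red [0.50577097 0.35307416 0.06      ] r 0.616818970763339 [[274. 432.]]
yel [0.40223049 0.19413902 0.06      ] r 0.4466310830965299 [[359. 355.]]
blu [0.41677277 0.09547816 0.06      ] r 0.427569436282692 [[359. 310.]]
lid [0.60276275 0.12338152 0.064     ] [np.float64(0.0624), np.float64(0.062), np.float64(0.0616), np.float64(0.0624)] -104.68298705687747 -14.887680283295039 [[260.28723984 303.09637128]
 [306.88642928 222.65117241]]
bar [0.60209397 0.12080571 0.1       ] 0.08513355464523202 0.023143463867282228 -14.78162890886309 -14.839400838843941
```

```bash
cat >> h.py <<'E'
def plan(x,y,z,yaw=None):
    s=env.state();R=cv2.Rodrigues(np.array(s['eef_rot'],float))[0]
    d=togo([x,y,z]); y0=np.degrees(np.arctan2(R[1,0],R[0,0]))
    sp=0 if yaw is None else -((yaw-y0+180)%360-180)
    print('travel',d,'spin',round(sp,1),'dist',np.linalg.norm(d).round(0))
E
python3 - <<'E'
from h import *
plan(.48,-.3,.25,29); plan(.47,.0,.25,29)
E
```

```text
travel [ 369.1 -220.8   -2.6] spin -11.7 dist 430.0
travel [ 448.8 -510.2   -2.5] spin -11.7 dist 680.0
```

Call:
servo_tool([
  [50,-30,0],
  [110,-66,0],
  [170,-102,0],
  [230,-138,0],
  [280,-168,0],
], spin=[0,-3,-6,-9,-12])

```text
t: 0.98
position: [0.3996, -0.3889, 0.2478]
eef_rot: [3.038, 0.797, 0.0]
contact_force: [1.1, -1.2, -0.2]
finger_gap: 0.998
```

```bash
python3 - <<'E'
from h import *
st();plan(.5,-.2,.25,29); plan(.43,.09,.2,29)
E
```

```text
t 0.97 pos [ 0.3996 -0.3889  0.2478] xaxis yaw 29.38 z [ 0.    -0.001 -1.   ] F [ 1.1 -1.2 -0.2] gap 0.998 q [ 0.85  0.15 -0.17  1.69  0.03  1.3  -0.39]
travel [ 180.2 -115.4   -2.2] spin 0.4 dist 214.0
travel [ 261.5 -402.5   47.6] spin 0.4 dist 482.0
```

Call:
servo_tool([
  [50,-30,0],
  [100,-65,0],
  [150,-110,0],
  [180,-160,0],
  [200,-215,0],
], spin=[0,0,0,0,0])

```text
t: 1.6
position: [0.468, -0.1026, 0.2476]
eef_rot: [-3.039, -0.796, -0.001]
contact_force: [0.0, 0.1, 0.9]
finger_gap: 1.002
```

```bash
python3 - <<'E'
from h import *
st();plan(.43,.08,.2,29); 
E
```

```text
t 1.6 pos [ 0.468  -0.1026  0.2476] xaxis yaw 29.37 z [ 0.  0. -1.] F [0.  0.1 0.9] gap 1.002 q [ 0.54  0.01 -0.42  1.85  0.    1.29 -0.93]
travel [  56.4 -177.8   47.7] spin 0.4 dist 193.0
```

Call:
servo_tool([
  [14,-45,0],
  [28,-90,10],
  [42,-135,25],
  [56,-178,40],
  [56,-178,48],
], spin=[0,0,0,0,0], gripper=60, newtons=25)

```text
t: 2.22
position: [0.4285, 0.0805, 0.1993]
eef_rot: [-3.037, -0.803, -0.0]
contact_force: [-0.4, -0.5, 0.4]
finger_gap: 0.77
```

```bash
python3 - <<'E'
from h import *
st();plan(.417,.0955,.115);plan(.417,.0955,.063); cap('wrist','w1.png');cap('top','t1.png')
E
```

```text
t 2.23 pos [0.4285 0.0805 0.1993] xaxis yaw 29.61 z [ 0.  0. -1.] F [-0.4 -0.5  0.4] gap 0.77 q [ 0.36 -0.05 -0.62  1.99 -0.03  1.19 -1.3 ]
travel [ -2.7 -18.7  84.3] spin 0 dist 86.0
travel [ -2.7 -18.7 136.3] spin 0 dist 138.0
```

View pics/w1.png

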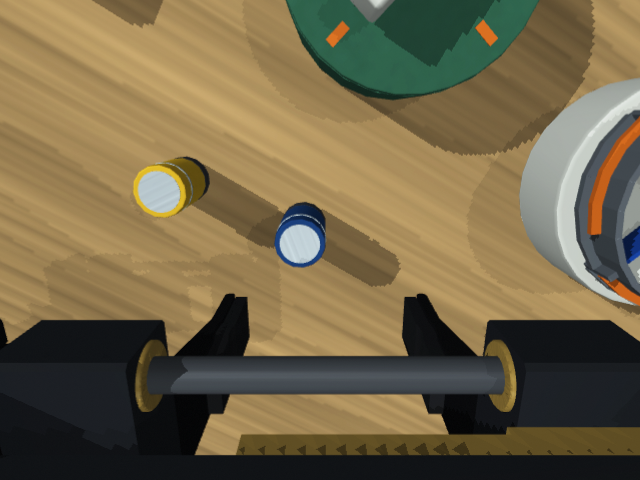

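View pics/t1.png

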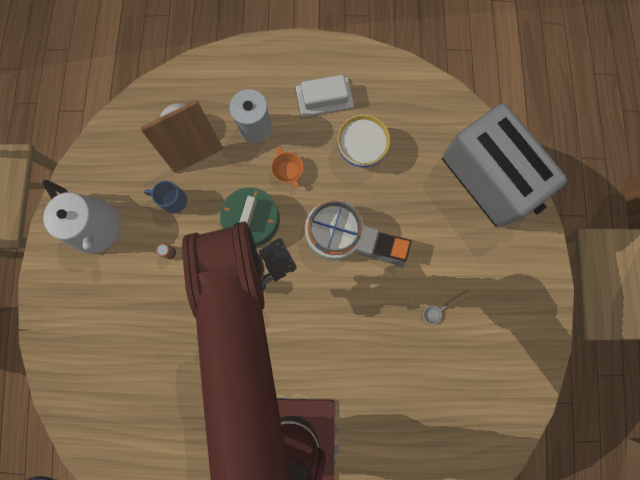

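```bash
python3 - <<'E'
from h import *
c=cap('wrist')
print(ray(c,(300,244),.06),ray(c,(160,190),.06))
E
```

```text
[0.41925493 0.090386   0.06      ] [0.40694857 0.18913902 0.06      ]
```

Call:
servo_tool([
  [-2,-10,20],
  [-3,-17,50],
  [-3,-17,75],
  [-3,-17,84],
  [-3,-17,84],
], spin=[0,0,0,0,0])

```text
t: 3.0
position: [0.4188, 0.0902, 0.1158]
eef_rot: [-3.04, -0.792, 0.001]
contact_force: [-0.5, -0.5, 0.0]
finger_gap: 0.769
```

```bash
python3 - <<'E'
from h import *
st(); c=cap('wrist','w2.png'); cap('side','s2.png')
print(proj(c,[[.417,.0955,.06],[.4193,.0904,.06]]))
E
```

```text
t 3.0 pos [0.4188 0.0902 0.1158] xaxis yaw 29.22 z [-0.  0. -1.] F [-0.5 -0.5  0. ] gap 0.769 q [ 0.34  0.04 -0.65  2.11  0.03  1.   -1.39]
[[311.81868966 287.86821811]
 [323.00678851 288.74697544]]
```

View pics/w2.png

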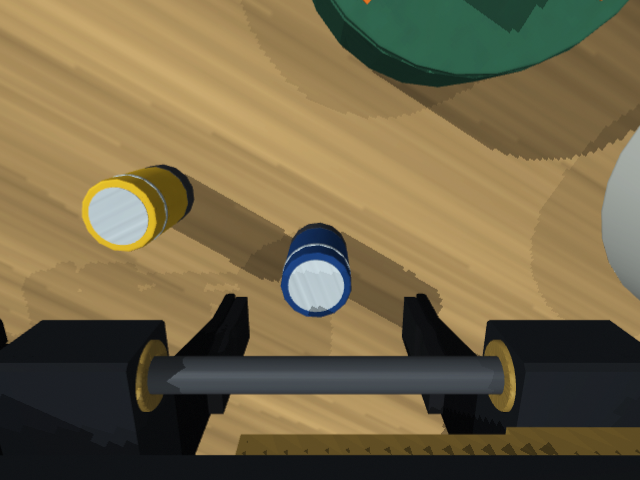

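View pics/s2.png

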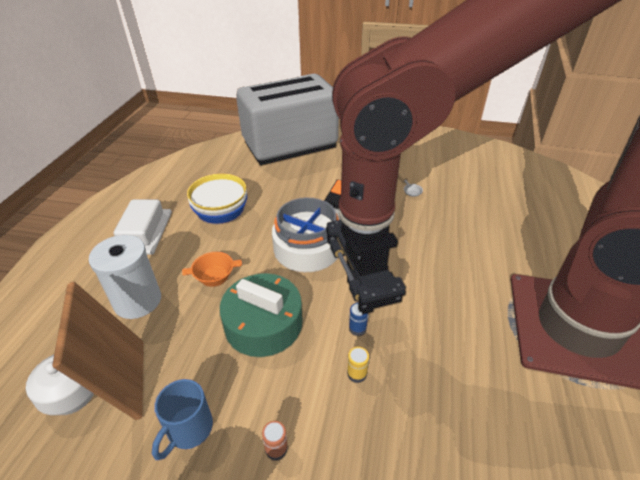

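Call:
servo_tool([
  [1,-3,10],
  [1,-3,27],
  [1,-3,44],
  [1,-3,53],
  [1,-3,53],
], spin=[0,0,0,0,0])

```text
t: 3.72
position: [0.4176, 0.094, 0.0622]
eef_rot: [-3.039, -0.795, 0.002]
contact_force: [0.1, -0.4, -0.7]
finger_gap: 0.763
```

Call:
servo_tool([
  [0,0,0],
  [0,0,0],
  [0,0,0],
  [0,0,0],
  [0,0,0],
], spin=[0,0,0,0,0], gripper=200)

```text
t: 4.35
position: [0.4181, 0.0939, 0.0627]
eef_rot: [3.039, 0.794, 0.0]
contact_force: [-1.1, -0.5, 1.1]
finger_gap: 0.408
```

```bash
python3 - <<'E'
from h import *
st(); c=cap('wrist','w3.png')
E
```

```text
t 4.35 pos [0.4181 0.0939 0.0627] xaxis yaw 29.29 z [ 0.  0. -1.] F [-1.1 -0.5  1.1] gap 0.408 q [ 0.31  0.13 -0.66  2.16  0.1   0.88 -1.47]
```

View pics/w3.png

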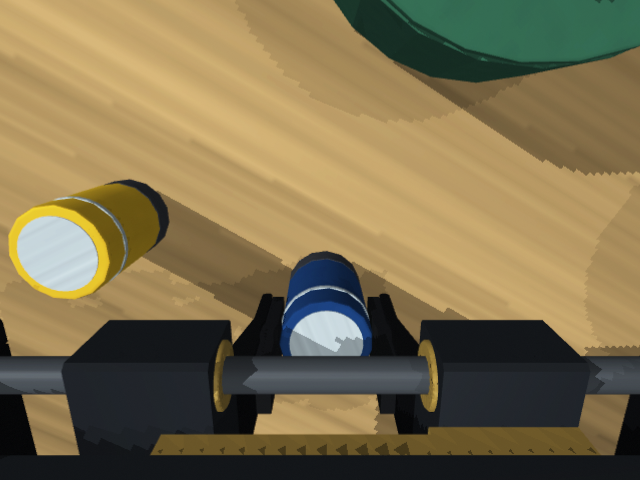

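```bash
python3 - <<'E'
from h import *
plan(.5384,-.1258,.22,29.2)
E
```

```text
travel [  -2.5  250.5 -157.3] spin 0.1 dist 296.0
```

Call:
servo_tool([
  [0,0,-40],
  [0,0,-80],
  [0,0,-120],
  [0,40,-157],
  [0,90,-157],
], spin=[0,0,0,0,0])

```text
t: 5.03
position: [0.4639, 0.0152, 0.2228]
eef_rot: [3.036, 0.797, 0.008]
contact_force: [0.9, -0.8, -2.0]
finger_gap: 0.404
```

Call:
servo_tool([
  [0,45,0],
  [0,90,0],
  [-2,130,0],
  [-2,150,0],
  [-2,150,0],
], spin=[0,0,0,0,0])

```text
t: 5.65
position: [0.5336, -0.117, 0.219]
eef_rot: [-3.039, -0.792, 0.001]
contact_force: [-0.3, 1.0, 0.1]
finger_gap: 0.407
```

```bash
python3 - <<'E'
from h import *
st(); plan(.5384,-.1258,.22,29.2);c=cap('wrist','w4.png')
E
```

```text
t 5.65 pos [ 0.5336 -0.117   0.219 ] xaxis yaw 29.2 z [-0.001  0.001 -1.   ] F [-0.3  1.   0.1] gap 0.407 q [ 0.54  0.17 -0.45  1.74  0.08  1.25 -0.99]
travel [-0.1 10.  -1. ] spin -0.0 dist 10.0
```

View pics/w4.png

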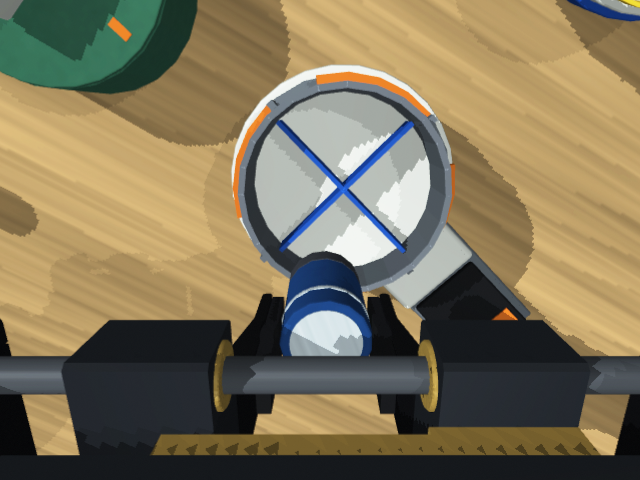

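```bash
python3 - <<'E'
from h import *
c=cap('wrist')
k=ray(c,(344,186.5),.08);print(k)
E=[ray(c,p,.08) for p in[(281,122),(405,249),(411,124),(283,248)]]
for a,b in((0,1),(2,3)): print(np.linalg.norm(E[a]-E[b]),np.degrees(np.arctan2(*(E[b]-E[a])[[1,0]])))
print((E[0]+E[1])/2,(E[2]+E[3])/2)
s=env.state();print(proj(c,[[s['position'][0],s['position'][1],s['position'][2]-.003]]))
plan(.5384,-.1258,.22,29.2)
E
```

```text
[ 0.57294805 -0.10872881  0.08      ]
0.11863383420160152 -106.16489505415794
0.11749573510344219 163.83822904369316
[ 0.5724367  -0.11043844  0.08      ] [ 0.57163926 -0.10955479  0.08      ]
[[320.46609928 345.36813286]]
travel [-0.9 12.  -0.6] spin 0.2 dist 12.0
```

```bash
python3 - <<'E'
from h import *
im=np.load('side.npy')[:,:,::-1]
cv2.imwrite('pics/zs.png',cv2.resize(im[165:275,260:370],None,fx=5,fy=5,interpolation=cv2.INTER_CUBIC))
c=cap('side')
print(ray(c,(307,222.5),.08),ray(c,(308,222.5),.08))
E
```

```text
[ 0.56776551 -0.10899389  0.08      ] [ 0.5655655  -0.10946264  0.08      ]
```

View pics/zs.png

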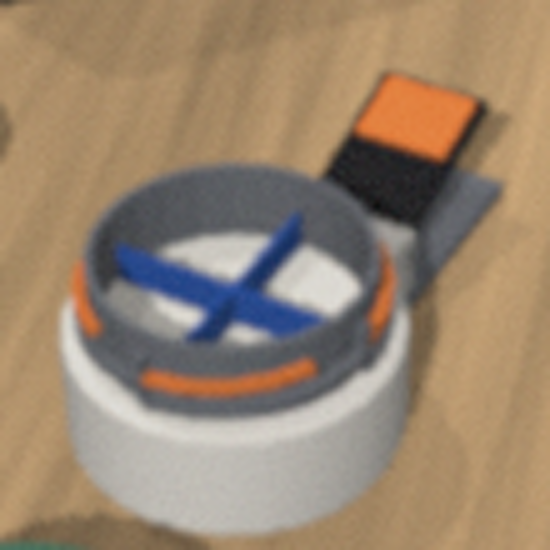

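Call:
servo_tool([
  [0,10,0],
  [-1,11,25],
  [-1,11,60],
  [-1,11,88],
  [-1,11,93],
], spin=[0,0,0,0,0])

```text
t: 6.42
position: [0.5371, -0.1262, 0.125]
eef_rot: [-3.038, -0.795, 0.004]
contact_force: [-0.2, -0.5, -1.1]
finger_gap: 0.41
```

```bash
python3 - <<'E'
from h import *
st(); plan(.5384,-.1256,.1235,29.2);c=cap('wrist','w5.png');cap('side','s5.png')
E
```

```text
t 6.42 pos [ 0.5371 -0.1262  0.125 ] xaxis yaw 29.32 z [-0.003  0.001 -1.   ] F [-0.2 -0.5 -1.1] gap 0.41 q [ 0.53  0.27 -0.43  1.83  0.13  1.07 -1.01]
travel [1.5 0.1 1.5] spin 0.1 dist 2.0
```

View pics/w5.png

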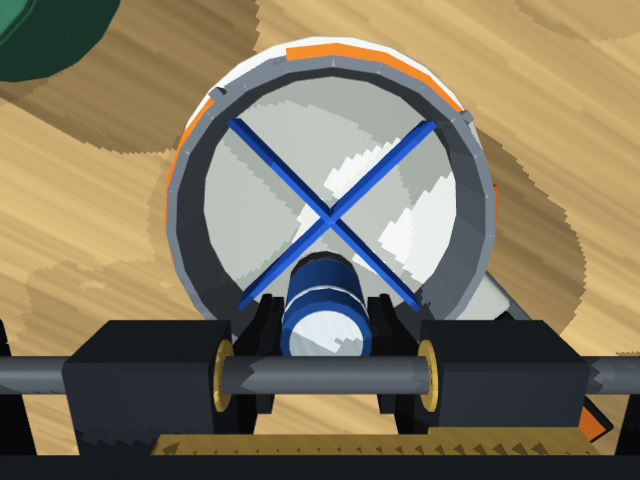

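View pics/s5.png

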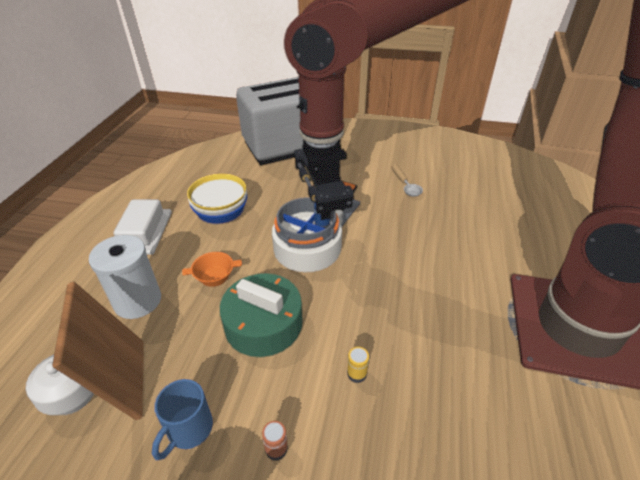

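Call:
servo_tool([
  [1,0,2],
  [1,0,2],
  [1,0,2],
], spin=[0,0,0])

```text
t: 6.9
position: [0.5393, -0.1261, 0.1251]
eef_rot: [3.039, 0.794, 0.001]
contact_force: [-0.8, 0.4, -0.6]
finger_gap: 0.412
```

Call:
servo_tool([
  [0,0,0],
  [0,0,0],
  [0,0,0],
  [0,0,-15],
  [0,0,-40],
], spin=[0,0,0,0,0], gripper=105)

```text
t: 7.52
position: [0.5387, -0.1259, 0.1653]
eef_rot: [-3.039, -0.794, 0.001]
contact_force: [-0.0, -0.6, 0.1]
finger_gap: 0.585
```

Call:
servo_tool([
  [0,0,-30],
  [0,0,-60],
  [0,0,-60],
  [0,0,-60],
], spin=[0,0,0,0])

```text
t: 8.02
position: [0.5389, -0.126, 0.2247]
eef_rot: [3.039, 0.794, 0.0]
contact_force: [-0.2, 0.4, -0.4]
finger_gap: 0.589
```

```bash
python3 - <<'E'
from h import *
st(); c=cap('wrist','w6.png');plan(.402,.194,.2,-60)
plan(.41,.18,.2,29)
E
```

```text
t 8.03 pos [ 0.5389 -0.126   0.2247] xaxis yaw 29.29 z [ 0. -0. -1.] F [-0.2  0.4 -0.4] gap 0.589 q [ 0.54  0.18 -0.44  1.72  0.08  1.26 -0.98]
travel [  37.4 -345.9   24.3] spin 89.3 dist 349.0
travel [  37.5 -329.8   24.3] spin 0.3 dist 333.0
```

View pics/w6.png

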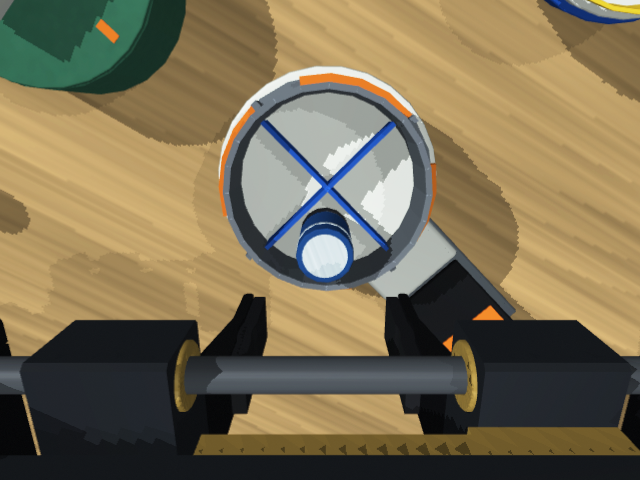

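Call:
servo_tool([
  [4,-40,0],
  [8,-80,0],
  [12,-120,0],
  [16,-160,0],
  [20,-200,0],
], spin=[-10,-20,-30,-40,-50], gripper=60)

```text
t: 8.7
position: [0.4575, 0.0592, 0.2238]
eef_rot: [-2.413, -2.011, 0.002]
contact_force: [0.2, 0.5, 0.3]
finger_gap: 0.76
```

```bash
python3 - <<'E'
from h import *
st(); plan(.405,.19,.17,119.2)
E
```

```text
t 8.7 pos [0.4575 0.0592 0.2238] xaxis yaw 79.62 z [-0.001  0.    -1.   ] F [0.2 0.5 0.3] gap 0.76 q [ 0.43 -0.01 -0.64  1.91 -0.    1.24 -0.39]
travel [119.2 -75.1  53.9] spin -39.6 dist 151.0
```

Call:
servo_tool([
  [30,-19,0],
  [60,-38,10],
  [90,-57,30],
  [119,-75,50],
  [119,-75,54],
], spin=[-10,-20,-30,-39,-39])

```text
t: 9.32
position: [0.4048, 0.1908, 0.169]
eef_rot: [-1.602, -2.699, 0.003]
contact_force: [0.0, -1.2, 1.2]
finger_gap: 0.765
```

```bash
python3 - <<'E'
from h import *
st(); c=cap('wrist','w7.png');plan(.403,.194,.115,119.2);print(proj(c,[[.402,.194,.06]]));c=cap('top','t7.png')
E
```

```text
t 9.32 pos [0.4048 0.1908 0.169 ] xaxis yaw 118.62 z [-0.003 -0.    -1.   ] F [ 0.  -1.2  1.2] gap 0.765 q [ 0.27  0.03 -0.8   2.    0.02  1.13 -0.04]
travel [ 5.4 -0.1 54.1] spin -0.8 dist 54.0
[[324.1728857  246.99664235]]
```

View pics/w7.png

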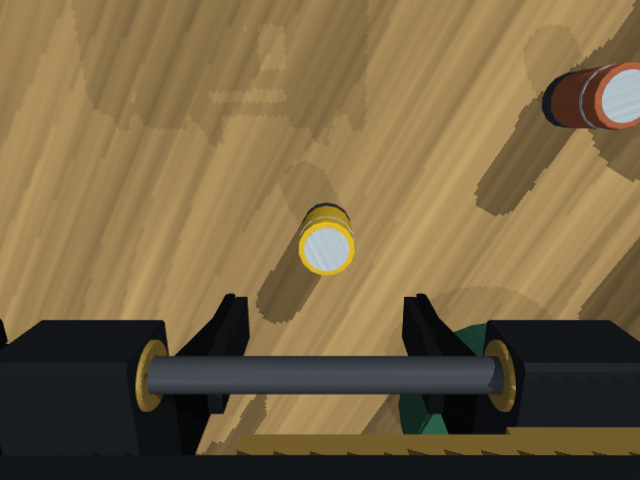

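Call:
servo_tool([
  [5,0,20],
  [6,0,50],
  [6,0,80],
  [6,0,102],
  [6,0,106],
], spin=[0,0,0,0,0])

```text
t: 10.05
position: [0.4039, 0.193, 0.0637]
eef_rot: [-1.614, -2.693, 0.003]
contact_force: [-0.3, 0.3, 1.3]
finger_gap: 0.762
```

Call:
servo_tool([
  [0,0,0],
  [0,0,0],
  [0,0,0],
  [0,0,0],
  [0,0,0],
], spin=[0,0,0,0,0], gripper=200)

```text
t: 10.68
position: [0.4044, 0.1944, 0.0649]
eef_rot: [1.611, 2.696, 0.0]
contact_force: [-0.6, -0.2, 3.9]
finger_gap: 0.411
```

```bash
python3 - <<'E'
from h import *
st(); c=cap('wrist','w8.png')
plan(.569-.0171,-.1085+.0306,.23,119.2)
E
```

```text
t 10.68 pos [0.4044 0.1944 0.0649] xaxis yaw 118.28 z [ 0.001 -0.    -1.   ] F [-0.6 -0.2  3.9] gap 0.411 q [ 0.21  0.2  -0.8   2.1   0.18  0.91 -0.2 ]
travel [-309.7    0.9 -165. ] spin -0.9 dist 351.0
```

View pics/w8.png

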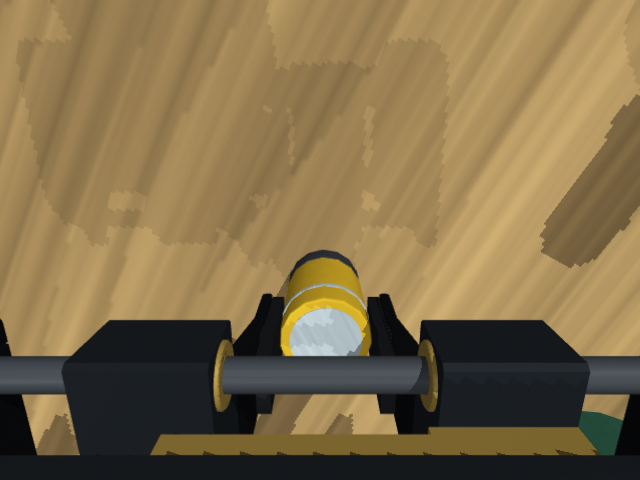

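Call:
servo_tool([
  [0,0,-50],
  [0,0,-110],
  [-40,0,-165],
  [-90,0,-165],
  [-140,0,-165],
], spin=[0,0,0,-1,-1])

```text
t: 11.35
position: [0.4715, 0.0695, 0.2306]
eef_rot: [1.586, 2.709, 0.001]
contact_force: [-0.1, -0.4, -1.3]
finger_gap: 0.405
```

Call:
servo_tool([
  [-50,0,0],
  [-100,0,0],
  [-150,0,0],
  [-170,1,0],
  [-170,1,0],
], spin=[0,0,0,0,0])

```text
t: 11.98
position: [0.5546, -0.0775, 0.2289]
eef_rot: [-1.589, -2.708, -0.0]
contact_force: [0.2, 1.1, -2.1]
finger_gap: 0.405
```

```bash
python3 - <<'E'
from h import *
st(); c=cap('wrist','w9.png')
plan(.569-.0171,-.1085+.0306,.126,119.2)
E
```

```text
t 11.97 pos [ 0.5546 -0.0775  0.2289] xaxis yaw 119.19 z [-0.001  0.001 -1.   ] F [ 0.2  1.1 -2.1] gap 0.405 q [ 0.55  0.21 -0.55  1.69  0.11  1.28  0.48]
travel [ -0.8  -3.1 103.1] spin 0.1 dist 103.0
```

View pics/w9.png

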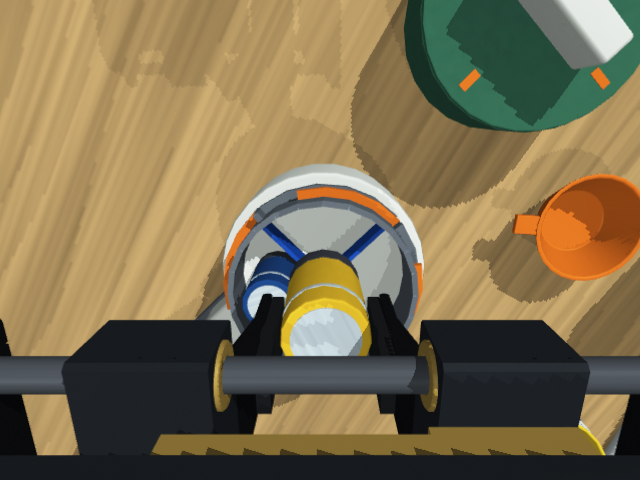

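Call:
servo_tool([
  [-1,-3,15],
  [-1,-3,45],
  [-1,-3,75],
  [-1,-3,95],
  [-1,-3,102],
], spin=[0,0,0,0,0])

```text
t: 12.65
position: [0.551, -0.0779, 0.1259]
eef_rot: [-1.584, -2.71, 0.001]
contact_force: [0.5, 0.7, -0.8]
finger_gap: 0.405
```

```bash
python3 - <<'E'
from h import *
st(); c=cap('wrist','w10.png')
plan(.569-.0171,-.1085+.0306,.124,119.2)
E
```

```text
t 12.65 pos [ 0.551  -0.0779  0.1259] xaxis yaw 119.39 z [-0.002  0.001 -1.   ] F [ 0.5  0.7 -0.8] gap 0.405 q [ 0.53  0.29 -0.54  1.81  0.17  1.08  0.44]
travel [-0.2  0.7  1.9] spin 0.2 dist 2.0
```

View pics/w10.png

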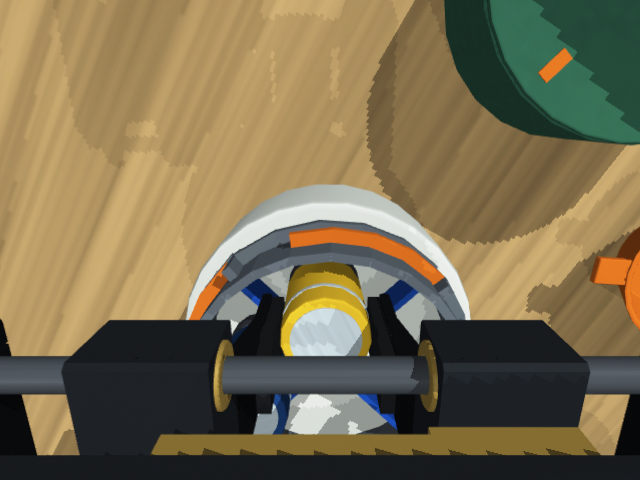

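Well placed; release.

Call:
servo_tool([
  [0,0,2],
  [0,0,2],
  [0,0,2],
], spin=[0,0,0])

```text
t: 13.08
position: [0.5528, -0.079, 0.1262]
eef_rot: [1.587, 2.71, 0.001]
contact_force: [0.7, -0.2, -1.0]
finger_gap: 0.406
```

Call:
servo_tool([
  [0,0,0],
  [0,0,0],
  [0,0,0],
  [0,0,-15],
  [0,0,-40],
], spin=[0,0,0,0,0], gripper=105)

```text
t: 13.7
position: [0.5521, -0.0789, 0.1663]
eef_rot: [-1.587, -2.71, 0.0]
contact_force: [0.5, -0.2, -0.6]
finger_gap: 0.587
```

Call:
servo_tool([
  [0,0,-30],
  [0,0,-60],
  [0,-10,-70],
  [0,-20,-80],
  [0,-20,-80],
], spin=[0,0,0,0,0])

```text
t: 14.32
position: [0.5342, -0.0897, 0.2457]
eef_rot: [1.589, 2.709, -0.001]
contact_force: [-0.0, -0.4, -0.3]
finger_gap: 0.587
```

```bash
python3 - <<'E'
from h import *
st(); c=cap('wrist','w11.png');cap('side','s11.png');c=cap('top','t11.png')
plan(.48,.15,.25,75);plan(.5,.34,.2,29.2)
E
```

```text
t 14.32 pos [ 0.5342 -0.0897  0.2457] xaxis yaw 119.21 z [-0.    -0.001 -1.   ] F [-0.  -0.4 -0.3] gap 0.587 q [ 0.58  0.15 -0.55  1.71  0.08  1.3   0.53]
travel [235.   69.1  -5.1] spin 44.3 dist 245.0
travel [390.9 179.5  45. ] spin 90.1 dist 432.0
```

View pics/w11.png

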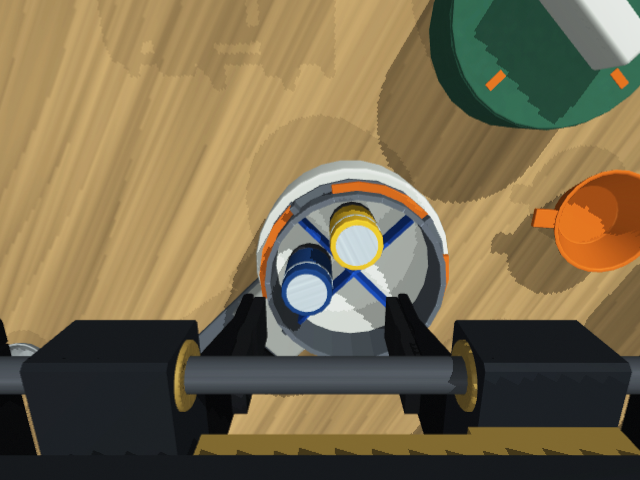

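View pics/t11.png

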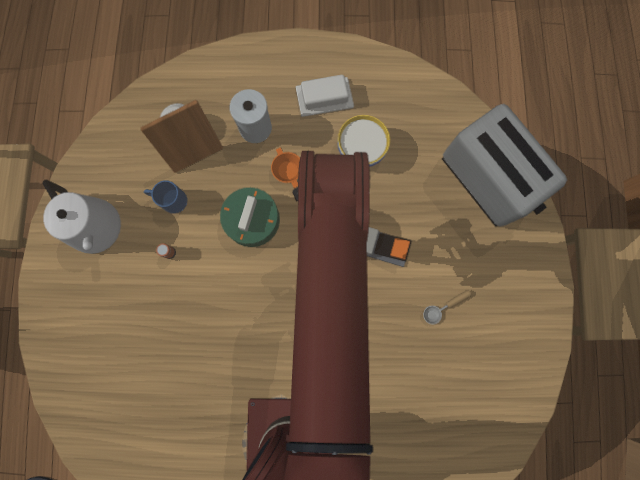

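```bash
python3 - <<'E'
from h import *
c=cap('top'); print(ray(c,(166,192),.085),ray(c,(162.5,249.7),.06))
plan(.502,.345,.17,119.2)
E
```

```text
[0.65812411 0.34489542 0.085     ] [0.50474238 0.35217787 0.06      ]
travel [394.2 183.7  75. ] spin 0.1 dist 441.0
```

Call:
servo_tool([
  [50,23,0],
  [102,48,0],
  [154,72,0],
  [206,96,0],
  [258,120,0],
], spin=[0,0,0,0,0], gripper=60)

```text
t: 15.15
position: [0.5129, 0.1968, 0.2451]
eef_rot: [-1.587, -2.711, 0.0]
contact_force: [0.5, 0.5, -0.6]
finger_gap: 0.76
```

Call:
servo_tool([
  [50,23,0],
  [100,47,10],
  [136,64,40],
  [136,64,70],
  [136,64,75],
], spin=[0,0,0,0,0])

```text
t: 15.78
position: [0.5014, 0.3445, 0.1679]
eef_rot: [-1.585, -2.71, 0.006]
contact_force: [-0.2, -0.6, 0.5]
finger_gap: 0.762
```

```bash
python3 - <<'E'
from h import *
st(); c=cap('wrist','w12.png');plan(.506,.3525,.115,119.2);print(proj(c,[[.506,.3525,.06]]))
E
```

```text
t 15.78 pos [0.5014 0.3445 0.1679] xaxis yaw 119.36 z [-0.004 -0.002 -1.   ] F [-0.2 -0.6  0.5] gap 0.762 q [-0.05  0.41 -0.79  1.63  0.31  1.23 -0.39]
travel [ 5.3  7.6 53.8] spin 0.1 dist 55.0
[[339.09593824 246.45305655]]
```

View pics/w12.png

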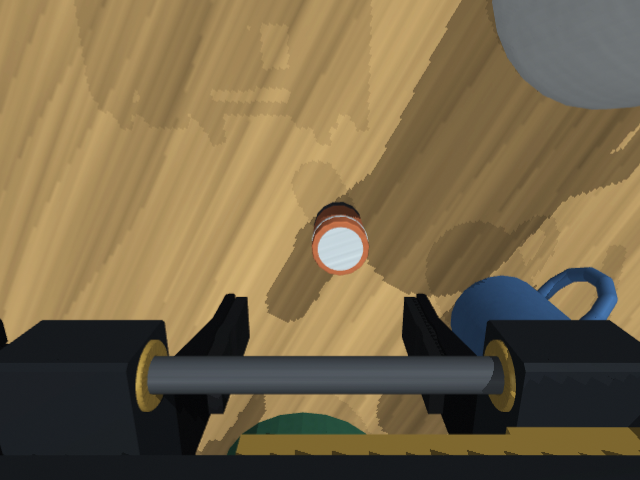

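Call:
servo_tool([
  [5,6,0],
  [6,7,30],
  [6,7,60],
  [6,7,90],
  [6,7,104],
], spin=[0,0,0,0,0], gripper=90)

```text
t: 16.45
position: [0.5064, 0.3533, 0.0663]
eef_rot: [1.589, 2.71, 0.0]
contact_force: [0.4, -0.7, 0.8]
finger_gap: 0.642
```

Call:
servo_tool([
  [0,0,0],
  [0,0,0],
  [0,0,0],
  [0,0,0],
  [0,0,0],
], spin=[0,0,0,0,0], gripper=200)

```text
t: 17.08
position: [0.5065, 0.354, 0.0679]
eef_rot: [1.587, 2.71, 0.003]
contact_force: [-1.6, -0.2, 6.5]
finger_gap: 0.404
```

```bash
python3 - <<'E'
from h import *
st(); c=cap('wrist','w13.png')
plan(.569+.0171,-.1085-.0306,.25,119.2)
E
```

```text
t 17.07 pos [0.5065 0.354  0.0679] xaxis yaw 119.29 z [ 0.002  0.001 -1.   ] F [-1.6 -0.2  6.5] gap 0.404 q [-0.11  0.53 -0.74  1.71  0.4   1.06 -0.47]
travel [-469.1 -171.4 -182.4] spin 0.1 dist 532.0
```

View pics/w13.png

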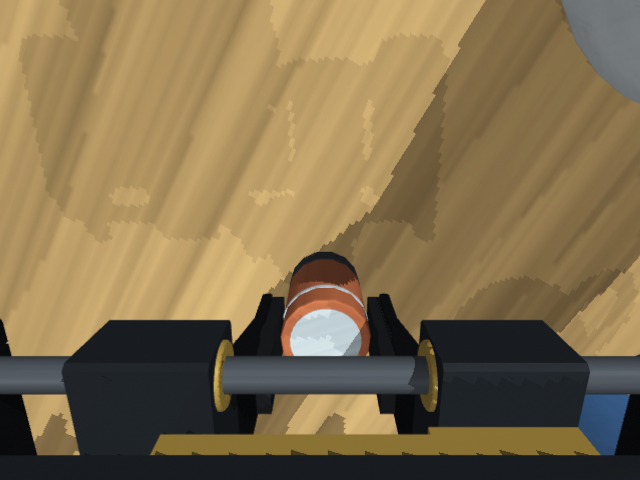

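Call:
servo_tool([
  [0,0,-50],
  [0,0,-110],
  [-30,-11,-160],
  [-80,-29,-182],
  [-130,-47,-182],
], spin=[0,0,0,0,0])

```text
t: 17.75
position: [0.5293, 0.2165, 0.251]
eef_rot: [1.585, 2.709, 0.004]
contact_force: [1.0, -1.0, -2.4]
finger_gap: 0.405
```

Call:
servo_tool([
  [-50,-18,0],
  [-105,-38,0],
  [-160,-58,0],
  [-215,-79,0],
  [-265,-97,0],
], spin=[0,0,0,0,0])

```text
t: 18.38
position: [0.5734, -0.0638, 0.2488]
eef_rot: [1.588, 2.71, -0.001]
contact_force: [0.5, -0.5, -1.1]
finger_gap: 0.402
```

```bash
python3 - <<'E'
from h import *
st()
plan(.569+.0171,-.1085-.0306,.25,119.2)
E
```

```text
t 18.38 pos [ 0.5734 -0.0638  0.2488] xaxis yaw 119.25 z [ 0.    -0.001 -1.   ] F [ 0.5 -0.5 -1.1] gap 0.402 q [ 0.56  0.24 -0.62  1.62  0.14  1.33  0.43]
travel [-71.9 -25.7  -1.2] spin 0.0 dist 76.0
```

Call:
servo_tool([
  [-40,-14,0],
  [-72,-26,0],
  [-72,-26,20],
  [-72,-26,45],
  [-72,-26,55],
], spin=[0,0,0,0,0])

```text
t: 19.0
position: [0.5851, -0.1358, 0.1917]
eef_rot: [-1.585, -2.71, 0.001]
contact_force: [0.4, 0.8, -0.3]
finger_gap: 0.404
```

```bash
python3 - <<'E'
from h import *
st();cap('wrist','w14.png')
plan(.569+.0171,-.1085-.0306,.128,119.2)
E
```

```text
t 19.0 pos [ 0.5851 -0.1358  0.1917] xaxis yaw 119.36 z [-0.003  0.001 -1.   ] F [ 0.4  0.8 -0.3] gap 0.404 q [ 0.62  0.33 -0.58  1.64  0.18  1.24  0.52]
travel [-3.6 -0.5 63.1] spin 0.2 dist 63.0
```

View pics/w14.png

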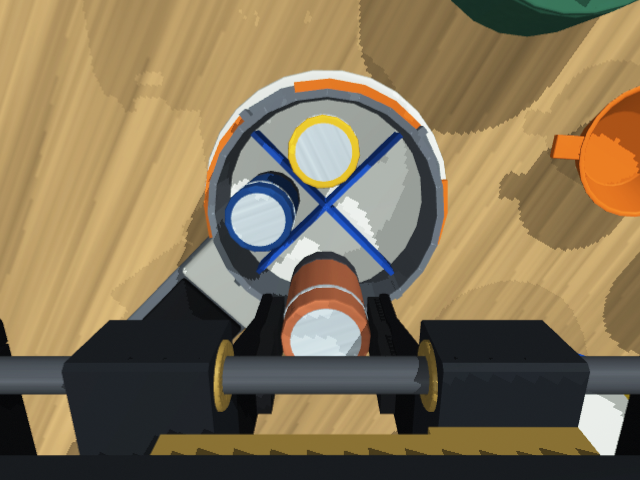

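Call:
servo_tool([
  [-3,0,5],
  [-3,0,25],
  [-3,0,45],
  [-3,0,58],
  [-3,0,62],
], spin=[0,0,0,0,0])

```text
t: 19.68
position: [0.5869, -0.1394, 0.1301]
eef_rot: [-1.587, -2.709, 0.001]
contact_force: [0.7, 0.4, -1.6]
finger_gap: 0.406
```

Call:
servo_tool([
  [0,0,1],
  [0,0,2],
  [0,0,2],
], spin=[0,0,0])

```text
t: 20.05
position: [0.5878, -0.1396, 0.13]
eef_rot: [1.587, 2.71, 0.0]
contact_force: [0.8, 0.2, -1.6]
finger_gap: 0.404
```

Call:
servo_tool([
  [0,0,0],
  [0,0,0],
  [0,0,0],
  [0,0,-15],
  [0,0,-40],
], spin=[0,0,0,0,0], gripper=105)

```text
t: 20.68
position: [0.5872, -0.1395, 0.1703]
eef_rot: [-1.587, -2.71, 0.0]
contact_force: [0.3, 0.2, 0.4]
finger_gap: 0.587
```

Call:
servo_tool([
  [0,0,-30],
  [0,0,-60],
  [-20,-10,-70],
  [-40,-20,-80],
  [-40,-20,-80],
], spin=[0,0,0,0,0])

```text
t: 21.3
position: [0.5896, -0.1871, 0.2503]
eef_rot: [1.592, 2.707, -0.001]
contact_force: [-0.1, 0.1, -0.2]
finger_gap: 0.59
```

```bash
python3 - <<'E'
from h import *
st();cap('wrist','w15.png'); cap('top','t15.png')
s=cap('side');cv2.imwrite('pics/s15.png',cv2.resize(s['pixels'][150:400,180:420,::-1],None,fx=2.4,fy=2.4))
E
```

```text
t 21.3 pos [ 0.5896 -0.1871  0.2503] xaxis yaw 119.08 z [ 0.001 -0.001 -1.   ] F [-0.1  0.1 -0.2] gap 0.59 q [ 0.68  0.32 -0.55  1.52  0.17  1.35  0.62]
```

View pics/w15.png

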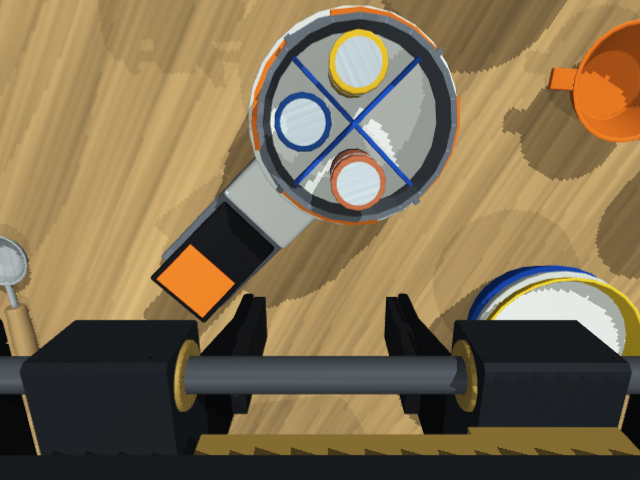

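View pics/s15.png

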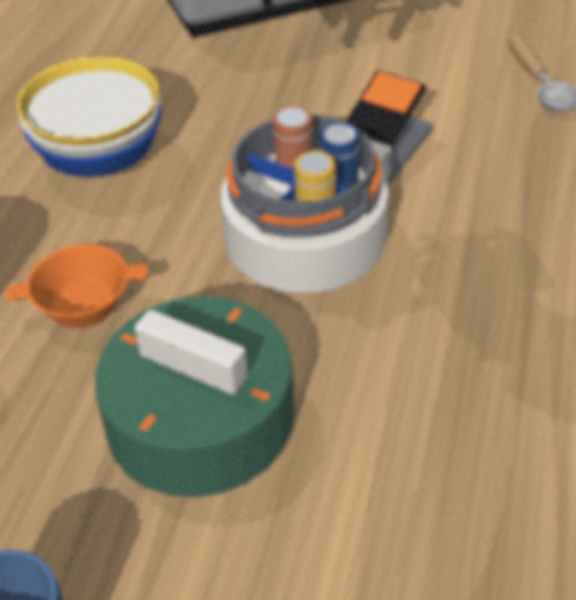

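View pics/t15.png

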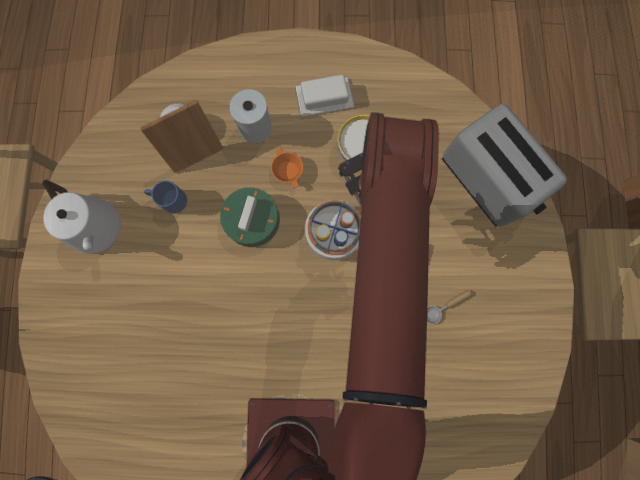

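```bash
cat >> h.py <<'E'
def wcal(c,px,P):
    "fit small rotation+none to wrist calibration from pixels<->world"
    from scipy.optimize import least_squares
    r0=np.array(c['rvec'],float).ravel();t0=np.array(c['tvec'],float).ravel()
    R0=cv2.Rodrigues(r0)[0]
    def f(x):
        d=dict(c);Rd=cv2.Rodrigues(x[:3])[0];d['rvec']=cv2.Rodrigues(Rd@R0)[0].ravel();d['tvec']=Rd@t0+x[3:]
        return d
    def res(x): return np.r_[(proj(f(x),P)-px).ravel()/1.0, x[:3]/.01, x[3:]/.002]
    s=least_squares(res,np.zeros(6)); 
    return s.x,f(s.x),res(s.x)[:-6]
E
python3 - <<'E'
from h import *
c=cap('wrist')
px=np.array([(302,121.5),(359,61),(358,183)],float);P=np.array([(.539,-.126,.12),(.5525,-.079,.12),(.5873,-.1395,.12)])
for p,q in zip(px,P): print(ray(c,p,.12)-q)
x,d,r=wcal(c,px,P);print(x,r)
print('raw k',ray(c,(355,124),.08),'cal k',ray(d,(355,124),.08))
# neck rim circle pts z=.1 
c=cap('top');im=c['pixels'][:,:,::-1]
cv2.imwrite('pics/z3.png',cv2.resize(im[180:280,210:380],None,fx=4.6,fy=4.6,interpolation=cv2.INTER_CUBIC))
cw=cap('wrist');cv2.imwrite('pics/z4.png',cv2.resize(cw['pixels'][0:235,235:475,::-1],None,fx=2.5,fy=2.5,interpolation=cv2.INTER_CUBIC))
E
```

```text
[-5.54925267e-05  3.59296838e-03  0.00000000e+00]
[-0.00050538  0.00272656  0.        ]
[0.00050897 0.00147088 0.        ]
[ 0.0049851   0.00221796  0.00378154  0.00033742 -0.00065562 -0.00129402] [-0.925653    1.36500317  0.82190868  0.38618571  0.01692765 -1.73949158]
raw k [ 0.57060117 -0.1072407   0.08      ] cal k [ 0.57059637 -0.11005676  0.08      ]
```

View pics/z4.png

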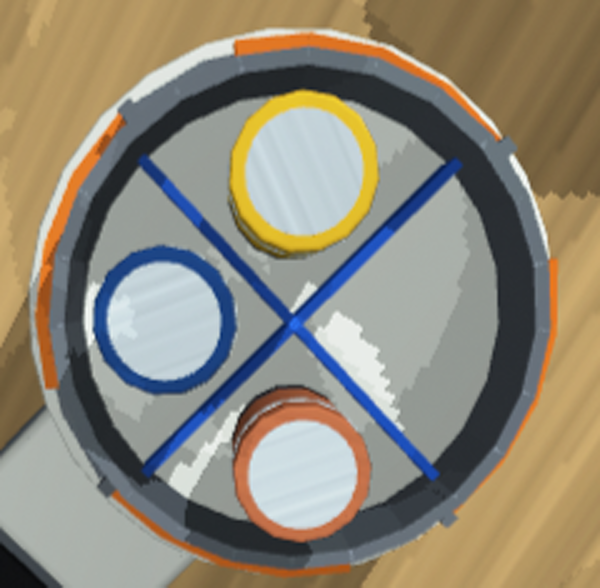

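View pics/z3.png

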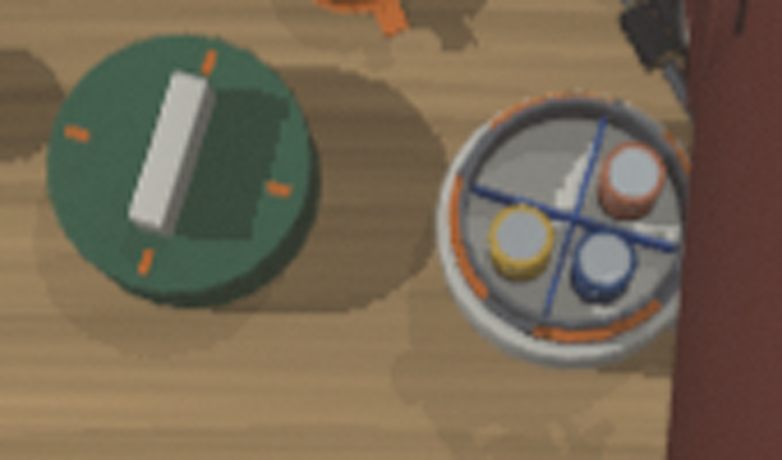

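```bash
python3 - <<'E'
from h import *
plan(.604,.1225,.25,165.2)
E
```

```text
travel [259.4 162.5  -0.7] spin -45.8 dist 306.0
```

Call:
servo_tool([
  [45,28,0],
  [90,56,0],
  [135,84,0],
  [180,112,0],
  [225,140,0],
], spin=[-9,-18,-27,-36,-45], gripper=60)

```text
t: 22.22
position: [0.6013, 0.0826, 0.2496]
eef_rot: [0.42, 3.113, -0.0]
contact_force: [0.9, 1.1, -0.2]
finger_gap: 0.764
```

```bash
python3 - <<'E'
from h import *
st();plan(.604,.1225,.2,165.2)
E
```

```text
t 22.23 pos [0.6013 0.0826 0.2496] xaxis yaw 164.62 z [ 0. -0. -1.] F [ 0.9  1.1 -0.2] gap 0.764 q [ 0.42  0.34 -0.79  1.54  0.25  1.36  0.91]
travel [ 8.  39.2 49.6] spin -0.6 dist 64.0
```

Call:
servo_tool([
  [4,20,20],
  [8,39,40],
  [8,39,50],
  [8,39,50],
], spin=[0,-1,-1,-1])

```text
t: 22.72
position: [0.6043, 0.1187, 0.1985]
eef_rot: [-0.404, -3.114, 0.002]
contact_force: [-0.1, 1.3, -0.6]
finger_gap: 0.763
```

```bash
python3 - <<'E'
from h import *
st();c=cap('wrist','w16.png')
L=np.array([.604,.1235,0]);a=np.radians(-14.8);u=np.array([np.cos(a),np.sin(a),0]);v=np.array([-u[1],u[0],0])
print(proj(c,[L+.062*u+[0,0,.064],L-.062*u+[0,0,.064],L+.062*v+[0,0,.064],L-.062*v+[0,0,.064],L+.045*u+[0,0,.1],L-.045*u+[0,0,.1]]))
E
```

```text
t 22.73 pos [0.6043 0.1187 0.1985] xaxis yaw 165.21 z [-0.002 -0.001 -1.   ] F [-0.1  1.3 -0.6] gap 0.763 q [ 0.35  0.4  -0.79  1.58  0.29  1.28  0.83]
[[333.40759146 322.20954801]
 [334.26946819 145.864547  ]
 [425.41360013 239.74878049]
 [242.28884699 239.91178824]
 [334.49737512 324.9680049 ]
 [335.32541853 181.31287566]]
```

View pics/w16.png

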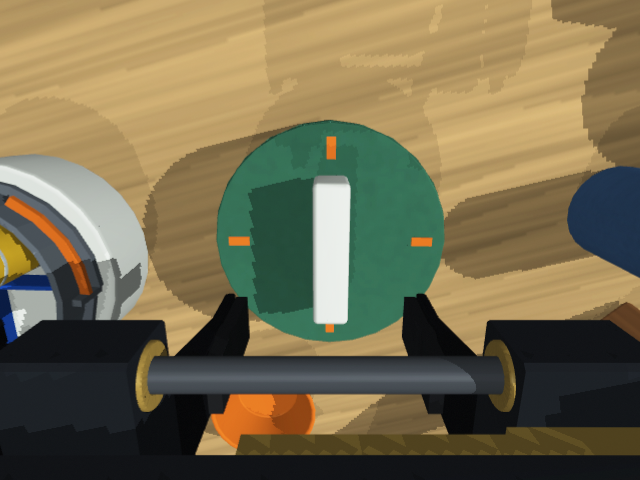

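Call:
servo_tool([
  [0,1,30],
  [0,1,60],
  [0,1,85],
  [0,1,100],
  [0,1,105],
], spin=[0,0,0,0,0])

```text
t: 23.4
position: [0.605, 0.1204, 0.0944]
eef_rot: [-0.404, -3.115, 0.0]
contact_force: [-0.8, 0.1, 0.8]
finger_gap: 0.762
```

```bash
python3 - <<'E'
from h import *
st();c=cap('wrist','w17.png')
E
```

```text
t 23.4 pos [0.605  0.1204 0.0944] xaxis yaw 165.23 z [-0. -0. -1.] F [-0.8  0.1  0.8] gap 0.762 q [ 0.32  0.5  -0.75  1.69  0.37  1.1   0.77]
```

View pics/w17.png

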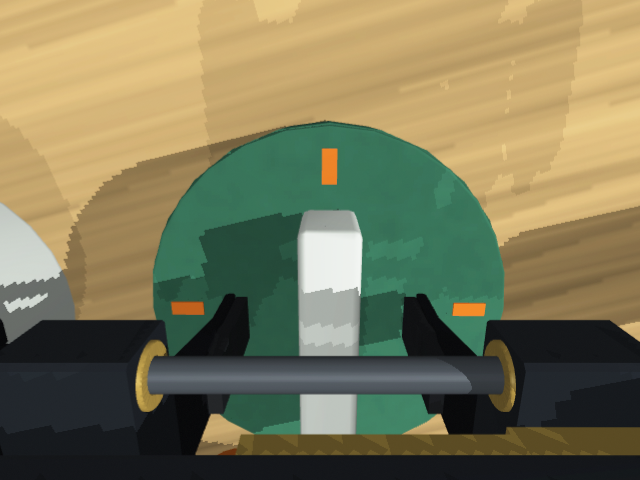

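Call:
servo_tool([
  [0,0,0],
  [0,0,0],
  [0,0,0],
  [0,0,0],
  [0,0,0],
], spin=[0,0,0,0,0], gripper=235, newtons=55)

```text
t: 24.08
position: [0.6048, 0.1211, 0.0946]
eef_rot: [0.402, 3.116, 0.0]
contact_force: [0.5, 0.0, -0.2]
finger_gap: 0.279
```

Call:
servo_tool([
  [0,0,0],
  [0,0,0],
  [0,0,0],
], spin=[0,0,0])

```text
t: 24.45
position: [0.6048, 0.1212, 0.0946]
eef_rot: [0.402, 3.116, 0.0]
contact_force: [-0.2, 0.4, 1.3]
finger_gap: 0.25
```

```bash
python3 - <<'E'
from h import *
st();c=cap('wrist','w18.png')
E
```

```text
t 24.45 pos [0.6048 0.1212 0.0946] xaxis yaw 165.29 z [ 0.  0. -1.] F [-0.2  0.4  1.3] gap 0.25 q [ 0.31  0.5  -0.75  1.69  0.37  1.1   0.77]
```

View pics/w18.png

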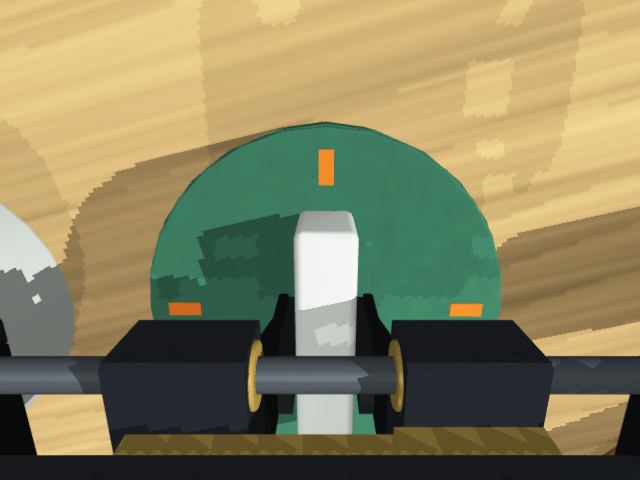

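```bash
python3 - <<'E'
from h import *
c=cap('wrist');s=env.state();R=cv2.Rodrigues(np.array(s['eef_rot'],float))[0]
x=np.array([ 0.0049851,0.00221796,0.00378154,0.00033742,-0.00065562,-0.00129402])
Rd=cv2.Rodrigues(x[:3])[0];d=dict(c);d['rvec']=cv2.Rodrigues(Rd@cv2.Rodrigues(np.array(c['rvec'],float))[0])[0].ravel();d['tvec']=Rd@np.array(c['tvec']).ravel()+x[3:]
for cc in(c,d):
  A=ray(cc,(185,309),.064);B=ray(cc,(466,310.3),.064);T=ray(cc,(326.3,167),.064);
  for p in ((A+B)/2,A,B,T): print((R.T@(p-np.array(s['position']))*1000).round(1))
E
```

```text
[ 0.3 -0.9 30.6]
[  0.7 -62.7  30.6]
[-0.1 61.  30.6]
[62.4 -0.5 30.6]
[-1.3 -1.6 30.6]
[ -1.1 -63.2  30.6]
[-1.4 60.  30.6]
[60.6 -1.3 30.6]
```

Call:
servo_tool([
  [0,0,-20],
  [0,0,-60],
  [0,0,-100],
  [0,0,-140],
  [0,0,-155],
], spin=[0,0,0,0,0])

```text
t: 25.18
position: [0.6055, 0.1216, 0.2528]
eef_rot: [0.401, 3.112, 0.001]
contact_force: [0.2, 0.7, -4.0]
finger_gap: 0.249
```

```bash
python3 - <<'E'
from h import *
st();plan(.5702,-.1092,.25,119.2);cap('side','s19.png')
E
```

```text
t 25.18 pos [0.6055 0.1216 0.2528] xaxis yaw 165.3 z [ 0.004  0.    -1.   ] F [ 0.2  0.7 -4. ] gap 0.249 q [ 0.36  0.37 -0.8   1.51  0.27  1.37  0.85]
travel [ -24.4 -232.2    2.6] spin 46.1 dist 233.0
```

View pics/s19.png

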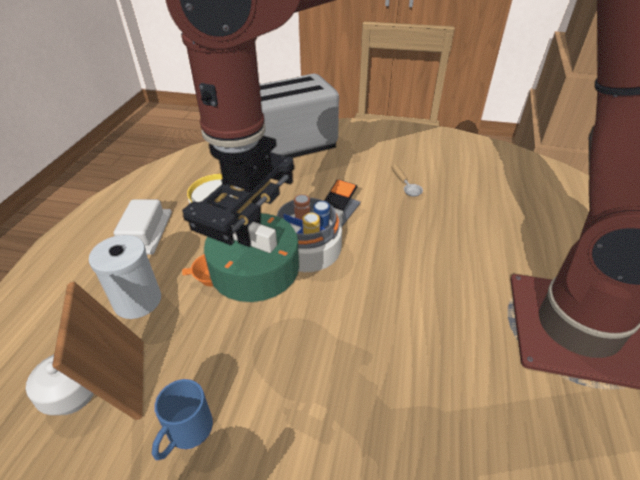

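Call:
servo_tool([
  [-3,-25,0],
  [-7,-70,0],
  [-12,-115,0],
  [-17,-160,0],
  [-21,-200,0],
], spin=[7,16,25,34,43])

```text
t: 25.85
position: [0.5731, -0.0796, 0.248]
eef_rot: [-1.523, -2.745, 0.002]
contact_force: [0.4, 0.2, -4.0]
finger_gap: 0.248
```

```bash
python3 - <<'E'
from h import *
st();plan(.5702,-.1092,.22,119.2)
E
```

```text
t 25.85 pos [ 0.5731 -0.0796  0.248 ] xaxis yaw 121.94 z [-0.002  0.    -1.   ] F [ 0.4  0.2 -4. ] gap 0.248 q [ 0.59  0.25 -0.62  1.62  0.15  1.33  0.5 ]
travel [-23.6 -18.1  28. ] spin 2.7 dist 41.0
```

Call:
servo_tool([
  [-12,-9,0],
  [-23,-18,8],
  [-23,-18,18],
  [-23,-18,22],
  [-23,-18,22],
], spin=[1,3,3,3,3])

```text
t: 26.48
position: [0.5713, -0.1054, 0.227]
eef_rot: [-1.584, -2.712, -0.0]
contact_force: [-0.1, -0.1, -3.3]
finger_gap: 0.249
```

```bash
python3 - <<'E'
from h import *
st();cap('wrist','w20.png');s=cap('side')
cv2.imwrite('pics/s20.png',cv2.resize(s['pixels'][120:320,200:420,::-1],None,fx=3,fy=3,interpolation=cv2.INTER_CUBIC))
t=cap('top')
cv2.imwrite('pics/t20.png',cv2.resize(t['pixels'][160:300,250:440,::-1],None,fx=4,fy=4,interpolation=cv2.INTER_CUBIC))
plan(.5702,-.1092,.22,119.2)
E
```

```text
t 26.48 pos [ 0.5713 -0.1054  0.227 ] xaxis yaw 119.42 z [-0.001  0.001 -1.   ] F [-0.1 -0.1 -3.3] gap 0.249 q [ 0.61  0.26 -0.6   1.64  0.15  1.29  0.5 ]
travel [-2.  -2.8  7.9] spin 0.2 dist 9.0
```

View pics/w20.png

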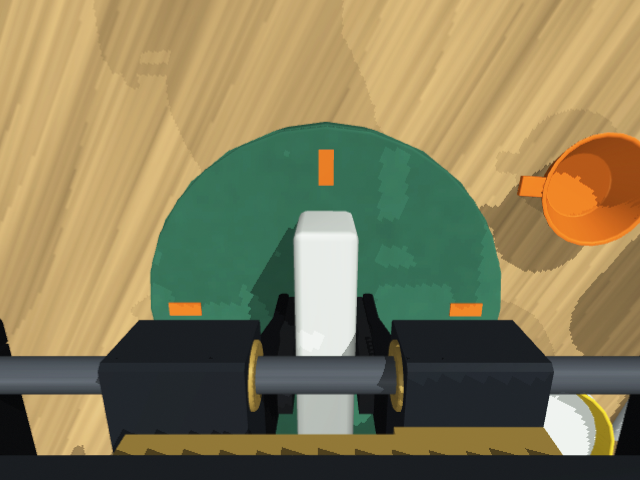

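View pics/s20.png

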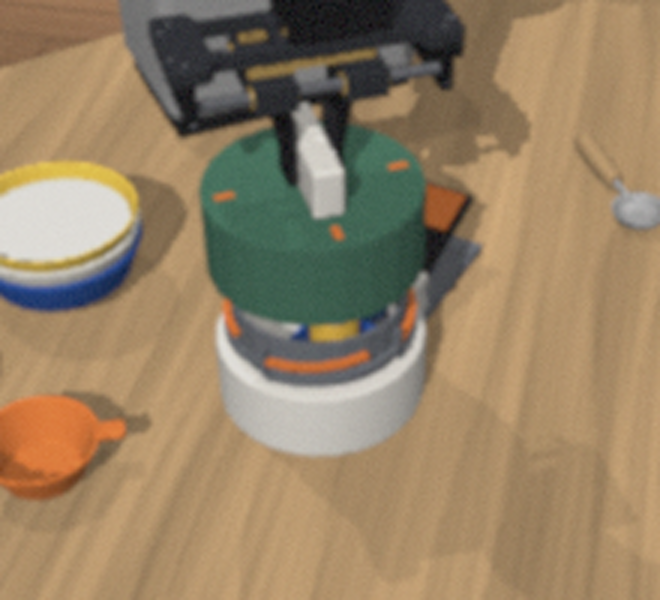

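Call:
servo_tool([
  [0,0,0],
  [0,0,0],
], spin=[0,0])

```text
t: 26.88
position: [0.5715, -0.1067, 0.2278]
eef_rot: [1.587, 2.711, 0.0]
contact_force: [-0.2, -0.1, -4.2]
finger_gap: 0.248
```

```bash
python3 - <<'E'
from h import *
st();plan(.5702,-.1092,.22,119.2)
c=cap('side')
th=np.linspace(0,2*np.pi,360)
s=env.state()['position']
for nm,x,y,z,r in(('lid',s[0],s[1],s[2]-.0946+.064,.078),('lidbot',s[0],s[1],s[2]-.0946,.078),('base',.5702,-.1092,.06,.08),('neck',.5702,-.1092,.1,.066)):
    q=proj(c,np.c_[x+r*np.cos(th),y+r*np.sin(th),0*th+z]); q=(q-[200,120])*3;print(nm,q.min(0).round(),q.max(0).round())
E
```

```text
t 26.88 pos [ 0.5715 -0.1067  0.2278] xaxis yaw 119.29 z [ 0. -0. -1.] F [-0.2 -0.1 -4.2] gap 0.248 q [ 0.61  0.26 -0.6   1.64  0.15  1.29  0.5 ]
travel [-1.6 -2.4  7.8] spin 0.1 dist 8.0
lid [197. 118.] [424. 248.]
lidbot [205. 190.] [421. 323.]
base [213. 262.] [424. 400.]
neck [228. 232.] [406. 345.]
```

Call:
servo_tool([
  [-2,-2,5],
  [-2,-2,13],
  [-2,-2,20],
  [-2,-2,20],
  [-2,-2,20],
], spin=[0,0,0,0,0])

```text
t: 27.55
position: [0.5707, -0.1094, 0.2076]
eef_rot: [1.587, 2.711, 0.0]
contact_force: [-0.7, -0.3, -2.7]
finger_gap: 0.245
```

Call:
servo_tool([
  [0,0,4],
  [0,0,8],
  [0,0,12],
  [0,0,15],
  [0,0,15],
], spin=[0,0,0,0,0])

```text
t: 28.18
position: [0.5705, -0.1094, 0.1922]
eef_rot: [-1.587, -2.71, 0.0]
contact_force: [0.1, 0.7, -3.5]
finger_gap: 0.247
```

Call:
servo_tool([
  [0,0,2],
  [0,0,4],
  [0,0,6],
  [0,0,8],
  [0,0,8],
], spin=[0,0,0,0,0])

```text
t: 28.8
position: [0.5705, -0.1094, 0.1844]
eef_rot: [-1.587, -2.711, 0.0]
contact_force: [-0.2, -0.8, -4.0]
finger_gap: 0.249
```

Call:
servo_tool([
  [0,0,2],
  [0,0,4],
  [0,0,5],
  [0,0,5],
], spin=[0,0,0,0])

```text
t: 29.3
position: [0.5706, -0.1094, 0.1795]
eef_rot: [-1.588, -2.711, 0.0]
contact_force: [0.3, -0.3, -3.9]
finger_gap: 0.248
```

Call:
servo_tool([
  [0,0,1],
  [0,0,2],
  [0,0,2],
], spin=[0,0,0])

```text
t: 29.68
position: [0.5708, -0.1094, 0.1781]
eef_rot: [1.587, 2.711, 0.0]
contact_force: [-1.6, 0.2, 2.2]
finger_gap: 0.252
```

Call:
servo_tool([
  [0,0,1],
  [0,0,2],
  [0,0,2],
], spin=[0,0,0])

```text
t: 30.05
position: [0.571, -0.1094, 0.1778]
eef_rot: [1.587, 2.71, -0.0]
contact_force: [-8.3, 1.7, 17.6]
finger_gap: 0.252
```

Call:
servo_tool([
  [0,0,-1],
  [0,0,-1.5],
  [0,0,-1.5],
  [0,0,-1.5],
], spin=[0,0,0,0])

```text
t: 30.55
position: [0.5708, -0.1094, 0.178]
eef_rot: [1.587, 2.71, -0.0]
contact_force: [-4.2, 0.8, 6.3]
finger_gap: 0.245
```

```bash
python3 - <<'E'
from h import *
st();s=cap('side')
cv2.imwrite('pics/s21.png',cv2.resize(s['pixels'][120:320,200:420,::-1],None,fx=3,fy=3,interpolation=cv2.INTER_CUBIC))
E
```

```text
t 30.55 pos [ 0.5708 -0.1094  0.178 ] xaxis yaw 119.29 z [ 0.001 -0.    -1.   ] F [-4.2  0.8  6.3] gap 0.245 q [ 0.61  0.3  -0.59  1.7   0.18  1.19  0.49]
```

View pics/s21.png

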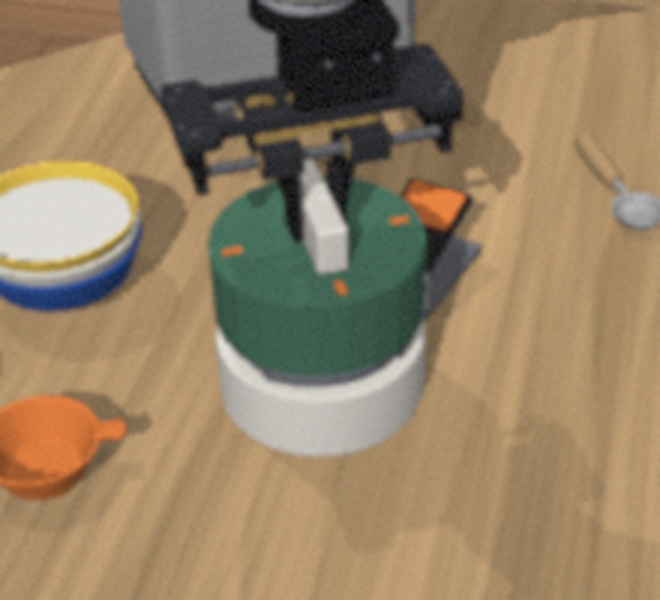

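Call:
servo_tool([
  [0.5,-1,0],
  [0.5,-1,-0.5],
  [0.5,-1,-1],
  [0.5,-1,-1],
], spin=[0,-4,-8,-8])

```text
t: 31.1
position: [0.5702, -0.1096, 0.1788]
eef_rot: [1.394, 2.813, 0.001]
contact_force: [0.6, -0.7, 5.4]
finger_gap: 0.251
```

```bash
python3 - <<'E'
from h import *
st()
E
```

```text
t 31.1 pos [ 0.5702 -0.1096  0.1788] xaxis yaw 127.27 z [ 0.002 -0.    -1.   ] F [ 0.6 -0.7  5.4] gap 0.251 q [ 0.63  0.3  -0.61  1.7   0.18  1.2   0.62]
```

Call:
servo_tool([
  [0,0,-0.5],
  [0,0,-1],
  [0,0,-1],
  [0,0,-1],
  [0,0,-1],
], spin=[-4,-8,-12,-16,-18])

```text
t: 31.72
position: [0.5692, -0.11, 0.1784]
eef_rot: [-0.938, -2.998, 0.001]
contact_force: [0.7, -2.5, -3.3]
finger_gap: 0.245
```

```bash
python3 - <<'E'
from h import *
st()
E
```

```text
t 31.73 pos [ 0.5692 -0.11    0.1784] xaxis yaw 145.26 z [-0.001 -0.    -1.   ] F [ 0.7 -2.5 -3.3] gap 0.245 q [ 0.66  0.31 -0.66  1.7   0.2   1.2   0.92]
```

Call:
servo_tool([
  [0,0,2],
  [0,0,4],
  [0,0,6],
  [0,0,8],
  [0,0,8],
], spin=[0,0,0,0,0])

```text
t: 32.35
position: [0.5696, -0.1095, 0.1709]
eef_rot: [0.937, 2.998, 0.0]
contact_force: [1.8, -1.9, -4.6]
finger_gap: 0.249
```

Call:
servo_tool([
  [0,0,1],
  [0,0,2],
  [0,0,2],
], spin=[0,0,0])

```text
t: 32.72
position: [0.5695, -0.1095, 0.169]
eef_rot: [-0.937, -2.999, -0.0]
contact_force: [1.5, -1.4, -4.2]
finger_gap: 0.25
```

Call:
servo_tool([
  [0,0,1],
  [0,0,1],
  [0,0,1],
], spin=[0,0,0])

```text
t: 33.1
position: [0.5695, -0.1095, 0.168]
eef_rot: [-0.937, -2.998, -0.0]
contact_force: [1.8, -1.3, -4.0]
finger_gap: 0.247
```

Call:
servo_tool([
  [0,0,0.5],
  [0,0,0.5],
  [0,0,0.5],
], spin=[0,0,0])

```text
t: 33.48
position: [0.5696, -0.1096, 0.1677]
eef_rot: [0.937, 2.998, -0.0]
contact_force: [0.9, -0.6, -1.3]
finger_gap: 0.248
```

Call:
servo_tool([
  [0,0,0.3],
  [0,0,0.7],
  [0,0,1.1],
  [0,0,1.5],
  [0,0,1.5],
], spin=[4,8,12,16,16])

```text
t: 34.1
position: [0.5697, -0.1094, 0.1661]
eef_rot: [1.345, 2.839, 0.0]
contact_force: [1.4, -1.2, -1.1]
finger_gap: 0.253
```

```bash
python3 - <<'E'
from h import *
st();print(np.round(env.state()['ft_torque'],2))
E
```

```text
t 34.1 pos [ 0.5697 -0.1094  0.1661] xaxis yaw 129.31 z [ 0.  0. -1.] F [ 1.4 -1.2 -1.1] gap 0.253 q [ 0.63  0.31 -0.61  1.72  0.19  1.17  0.65]
[-0.19 -0.58 -0.13]
```

Screwing freely along the thread.

Call:
servo_tool([
  [0,0,0.5],
  [0,0,1.0],
  [0,0,1.5],
  [0,0,2.0],
  [0,0,2.0],
], spin=[5,10,15,20,20])

```text
t: 34.72
position: [0.5696, -0.1094, 0.1641]
eef_rot: [1.815, 2.564, 0.0]
contact_force: [1.1, -1.2, -0.7]
finger_gap: 0.245
```

Call:
servo_tool([
  [0,0,0.5],
  [0,0,1.0],
  [0,0,1.5],
  [0,0,2.0],
  [0,0,2.0],
], spin=[5,10,15,20,20])

```text
t: 35.35
position: [0.5696, -0.1095, 0.1622]
eef_rot: [2.232, 2.211, 0.0]
contact_force: [-0.3, -0.1, 0.1]
finger_gap: 0.248
```

```bash
python3 - <<'E'
from h import *
st();print(np.round(env.state()['ft_torque'],2))
E
```

```text
t 35.35 pos [ 0.5696 -0.1095  0.1622] xaxis yaw 89.44 z [ 0. -0. -1.] F [-0.3 -0.1  0.1] gap 0.248 q [ 0.54  0.3  -0.51  1.73  0.16  1.16 -0.02]
[-0.24 -0.36 -0.15]
```

Call:
servo_tool([
  [0,0,0.4],
  [0,0,0.8],
  [0,0,1.2],
  [0,0,1.2],
], spin=[4,8,12,12])

```text
t: 35.85
position: [0.5696, -0.1093, 0.161]
eef_rot: [-2.45, -1.966, -0.0]
contact_force: [0.2, 0.0, 1.0]
finger_gap: 0.248
```

Call:
servo_tool([
  [0,0,0.2],
  [0,0,0.3],
  [0,0,0.3],
], spin=[2,3,3])

```text
t: 36.22
position: [0.5696, -0.1095, 0.1607]
eef_rot: [2.503, 1.898, 0.0]
contact_force: [0.6, 0.4, 3.6]
finger_gap: 0.248
```

```bash
python3 - <<'E'
from h import *
st();print(np.round(env.state()['ft_torque'],2))
E
```

```text
t 36.23 pos [ 0.5696 -0.1095  0.1607] xaxis yaw 74.33 z [ 0. -0. -1.] F [0.6 0.4 3.6] gap 0.248 q [ 0.51  0.29 -0.47  1.73  0.14  1.15 -0.27]
[ 0.   -0.19  0.19]
```

Yaw 74.3, lid z ≈ 66 mm. A bit further to feel the stop.

Call:
servo_tool([
  [0,0,0],
  [0,0,0],
  [0,0,0],
], spin=[1,2,2])

```text
t: 36.6
position: [0.5697, -0.11, 0.1607]
eef_rot: [2.536, 1.853, -0.0]
contact_force: [0.7, -4.0, 3.2]
finger_gap: 0.249
```

```bash
python3 - <<'E'
from h import *
st();print(np.round(env.state()['ft_torque'],2))
E
```

```text
t 36.6 pos [ 0.5697 -0.11    0.1607] xaxis yaw 72.3 z [ 0.    -0.001 -1.   ] F [ 0.7 -4.   3.2] gap 0.249 q [ 0.51  0.29 -0.46  1.73  0.14  1.15 -0.31]
[-0.82 -0.32  1.24]
```

Call:
servo_tool([
  [0,0,0],
  [0,0,0],
  [0,0,0],
  [0,0,0],
  [0,0,0],
], spin=[0,0,0,0,0], gripper=130)

```text
t: 37.22
position: [0.5695, -0.1094, 0.1605]
eef_rot: [-2.537, -1.853, 0.0]
contact_force: [-0.5, 0.5, 1.2]
finger_gap: 0.488
```

Call:
servo_tool([
  [0,0,-15],
  [0,0,-45],
  [0,0,-80],
  [0,0,-100],
  [0,0,-100],
], spin=[0,0,0,0,0])

```text
t: 37.85
position: [0.5705, -0.1094, 0.2632]
eef_rot: [2.534, 1.851, 0.004]
contact_force: [0.6, 0.9, 0.2]
finger_gap: 0.49
```

```bash
python3 - <<'E'
from h import *
st();cap('wrist','w22.png');s=cap('side')
cv2.imwrite('pics/s22.png',cv2.resize(s['pixels'][120:320,200:420,::-1],None,fx=3,fy=3,interpolation=cv2.INTER_CUBIC))
a=np.radians(-105.8)
pad=np.array([.5192,-.2857]); print('pad from axis',np.array([.5697,-.1094])+.184*np.array([np.cos(a),np.sin(a)]))
plan(.519,-.2857,.2,74.2)
E
```

```text
t 37.85 pos [ 0.5705 -0.1094  0.2632] xaxis yaw 72.29 z [ 0.004 -0.001 -1.   ] F [0.6 0.9 0.2] gap 0.49 q [ 0.52  0.22 -0.47  1.6   0.1   1.35 -0.28]
pad from axis [ 0.51960043 -0.28644811]
travel [-183.2    5.6   60.5] spin -1.9 dist 193.0
```

View pics/w22.png

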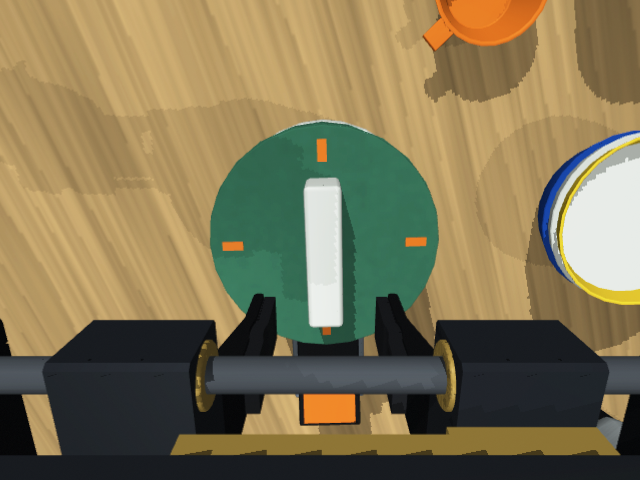

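View pics/s22.png

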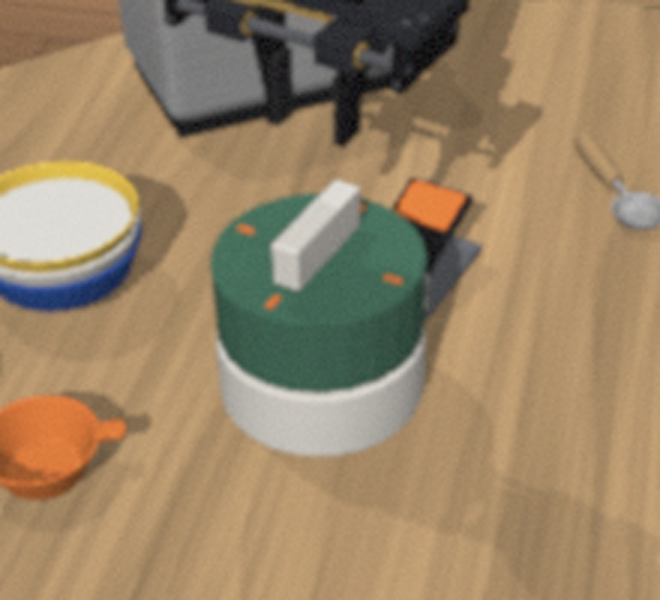

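Call:
servo_tool([
  [-40,1,0],
  [-90,2,0],
  [-140,4,0],
  [-183,6,20],
  [-183,6,60],
], spin=[0,0,-2,-2,-2], gripper=255, newtons=20)

```text
t: 38.58
position: [0.518, -0.2904, 0.1998]
eef_rot: [2.509, 1.888, -0.002]
contact_force: [0.1, 1.4, -0.2]
finger_gap: 0.038
```

```bash
python3 - <<'E'
from h import *
st();c=cap('wrist','w23.png');t=cap('top');cv2.imwrite('pics/t23.png',t['pixels'][150:330,250:450,::-1].repeat(3,0).repeat(3,1))
plan(.519,-.286,.11,74.2);print(proj(c,[[.519,-.286,.058]]))
E
```

```text
t 38.58 pos [ 0.518  -0.2904  0.1998] xaxis yaw 73.92 z [ 0.    -0.002 -1.   ] F [ 0.1  1.4 -0.2] gap 0.038 q [ 0.73  0.27 -0.36  1.66  0.1   1.23  0.08]
travel [-0.3  3.4 85.3] spin 0.0 dist 85.0
[[323.49968144 232.13582044]]
```

View pics/w23.png

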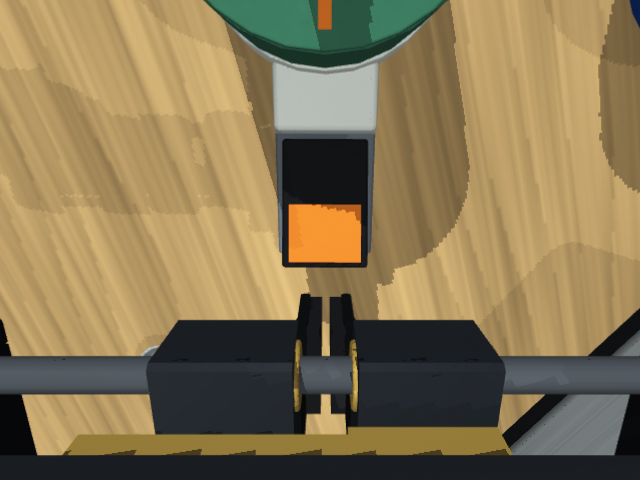

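View pics/t23.png

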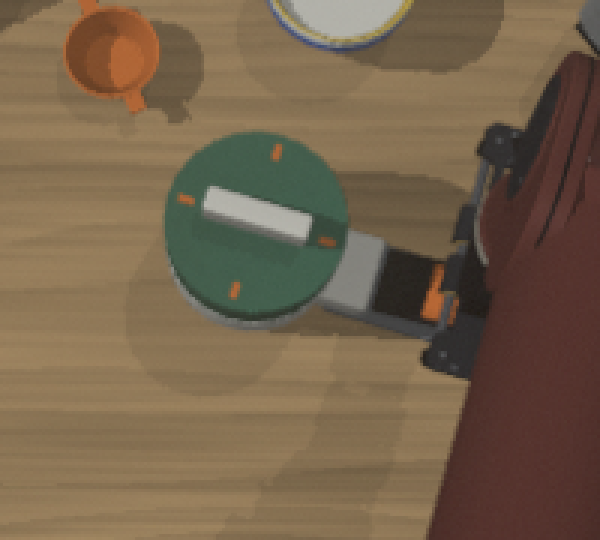

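Call:
servo_tool([
  [0,2,30],
  [0,2,65],
  [0,2,90],
  [0,2,105],
  [0,2,105],
], spin=[0,0,0,0,0])

```text
t: 39.3
position: [0.5214, -0.2856, 0.0953]
eef_rot: [-2.502, -1.897, 0.001]
contact_force: [-0.5, -0.1, 0.6]
finger_gap: 0.007
```

```bash
python3 - <<'E'
from h import *
st();cap('side','s24.png')
plan(.519,-.286,.083,74.2);
E
```

```text
t 39.3 pos [ 0.5214 -0.2856  0.0953] xaxis yaw 74.33 z [-0.001  0.001 -1.   ] F [-0.5 -0.1  0.6] gap 0.007 q [ 0.71  0.37 -0.35  1.76  0.14  1.04  0.04]
travel [-0.9 -2.8 13.2] spin 0.1 dist 14.0
```

View pics/s24.png

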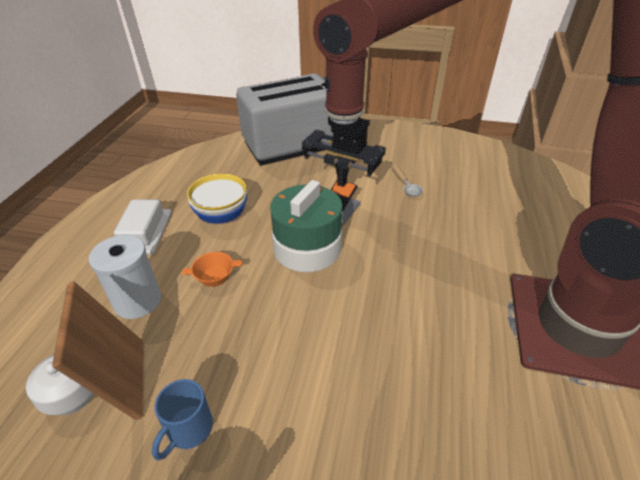

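Now push: first contact, then down.

Call:
servo_tool([
  [0,-2,8],
  [0,-2,14],
  [0,-2,20],
  [0,-2,26],
  [0,-2,26],
], spin=[0,0,0,0,0])

```text
t: 39.98
position: [0.5199, -0.2866, 0.0698]
eef_rot: [2.504, 1.895, -0.0]
contact_force: [-0.5, -3.2, 5.3]
finger_gap: 0.005
```

Call:
servo_tool([
  [0,0,3],
  [0,0,6],
  [0,0,6],
], spin=[0,0,0])

```text
t: 40.35
position: [0.5197, -0.2872, 0.0642]
eef_rot: [2.504, 1.894, -0.001]
contact_force: [-1.4, -3.7, 6.8]
finger_gap: 0.0
```

Call:
servo_tool([
  [0,0,1.5],
  [0,0,3],
  [0,0,3],
], spin=[0,0,0])

```text
t: 40.72
position: [0.5196, -0.2874, 0.0615]
eef_rot: [2.504, 1.894, -0.001]
contact_force: [-2.4, -5.0, 8.6]
finger_gap: 0.007
```

Call:
servo_tool([
  [0,0,1],
  [0,0,2],
  [0,0,2],
  [0,0,2],
], spin=[0,0,0,0])

```text
t: 41.22
position: [0.5197, -0.2875, 0.061]
eef_rot: [2.503, 1.894, -0.002]
contact_force: [-8.4, -2.3, 23.9]
finger_gap: 0.006
```

Call:
servo_tool([
  [0,0,-8],
  [0,0,-18],
  [0,0,-28],
  [0,0,-36],
  [0,0,-36],
], spin=[0,0,0,0,0])

```text
t: 41.85
position: [0.5196, -0.2858, 0.0949]
eef_rot: [2.504, 1.897, 0.0]
contact_force: [-0.2, 0.4, -0.2]
finger_gap: 0.005
```

Call:
servo_tool([
  [0,0,0],
  [0,0,0],
  [0,0,0],
  [0,0,0],
], spin=[0,0,0,0])

```text
t: 42.35
position: [0.5195, -0.2856, 0.0944]
eef_rot: [-2.504, -1.897, 0.0]
contact_force: [-0.7, 0.7, 0.2]
finger_gap: 0.006
```

```bash
python3 - <<'E'
from h import *
st();s=cap('side');cv2.imwrite('pics/s25.png',cv2.resize(s['pixels'][120:320,200:420,::-1],None,fx=3,fy=3,interpolation=cv2.INTER_CUBIC))
E
```

```text
t 42.35 pos [ 0.5195 -0.2856  0.0944] xaxis yaw 74.29 z [-0.  0. -1.] F [-0.7  0.7  0.2] gap 0.006 q [ 0.72  0.37 -0.35  1.76  0.14  1.03  0.04]
```

View pics/s25.png

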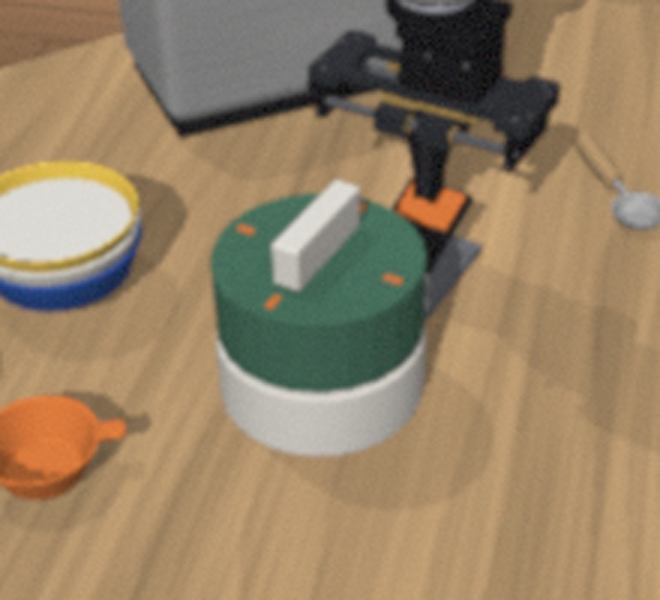

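Pedal is back up. Second push (to the same commanded depth).

Call:
servo_tool([
  [0,0,10],
  [0,0,18],
  [0,0,25],
  [0,0,31],
  [0,0,34],
], spin=[0,0,0,0,0])

```text
t: 43.02
position: [0.5195, -0.2875, 0.061]
eef_rot: [2.504, 1.894, -0.002]
contact_force: [-7.8, -1.8, 26.2]
finger_gap: 0.008
```

Call:
servo_tool([
  [0,0,1],
  [0,0,2],
  [0,0,2],
  [0,0,2],
  [0,0,2],
], spin=[0,0,0,0,0])

```text
t: 43.65
position: [0.5195, -0.2875, 0.0609]
eef_rot: [2.503, 1.894, -0.002]
contact_force: [-10.8, -0.7, 27.0]
finger_gap: 0.004
```

Call:
servo_tool([
  [0,0,-8],
  [0,0,-18],
  [0,0,-28],
  [0,0,-36],
  [0,0,-36],
], spin=[0,0,0,0,0])

```text
t: 44.28
position: [0.5196, -0.2858, 0.0948]
eef_rot: [2.504, 1.897, -0.0]
contact_force: [0.0, -0.7, -0.7]
finger_gap: 0.012
```

Call:
servo_tool([
  [0,0,0],
  [0,0,0],
  [0,0,0],
  [0,0,0],
], spin=[0,0,0,0])

```text
t: 44.78
position: [0.5195, -0.2856, 0.0944]
eef_rot: [-2.504, -1.897, 0.0]
contact_force: [-0.3, 0.6, -0.6]
finger_gap: 0.006
```

Call:
servo_tool([
  [0,0,10],
  [0,0,18],
  [0,0,25],
  [0,0,31],
  [0,0,34],
], spin=[0,0,0,0,0])

```text
t: 45.4
position: [0.5195, -0.2875, 0.061]
eef_rot: [2.504, 1.894, -0.002]
contact_force: [-7.4, -2.1, 26.2]
finger_gap: 0.002
```

Call:
servo_tool([
  [0,0,1],
  [0,0,2],
  [0,0,2],
  [0,0,2],
  [0,0,2],
], spin=[0,0,0,0,0])

```text
t: 46.02
position: [0.5195, -0.2875, 0.0609]
eef_rot: [2.503, 1.894, -0.002]
contact_force: [-9.8, -0.8, 26.8]
finger_gap: 0.006
```

Call:
servo_tool([
  [0,0,-8],
  [0,0,-18],
  [0,0,-28],
  [0,0,-50],
  [0,0,-80],
], spin=[0,0,0,0,0])

```text
t: 46.65
position: [0.5185, -0.2852, 0.138]
eef_rot: [-2.502, -1.896, 0.002]
contact_force: [-0.2, 0.0, 0.6]
finger_gap: 0.006
```

Call:
servo_tool([
  [-30,0,-40],
  [-60,0,-80],
  [-60,0,-80],
  [-60,0,-80],
], spin=[0,0,0,0])

```text
t: 47.15
position: [0.503, -0.3428, 0.2176]
eef_rot: [-2.503, -1.896, 0.0]
contact_force: [0.5, 0.2, -0.6]
finger_gap: 0.006
```

```bash
python3 - <<'E'
from h import *
st();s=cap('side','s26.png');cv2.imwrite('pics/s26z.png',cv2.resize(s['pixels'][120:320,200:420,::-1],None,fx=3,fy=3,interpolation=cv2.INTER_CUBIC));cap('wrist','w26.png')
E
```

```text
t 47.15 pos [ 0.503  -0.3428  0.2176] xaxis yaw 74.29 z [-0.001  0.001 -1.   ] F [ 0.5  0.2 -0.6] gap 0.006 q [ 0.8   0.29 -0.33  1.6   0.1   1.27  0.18]
```

View pics/s26z.png

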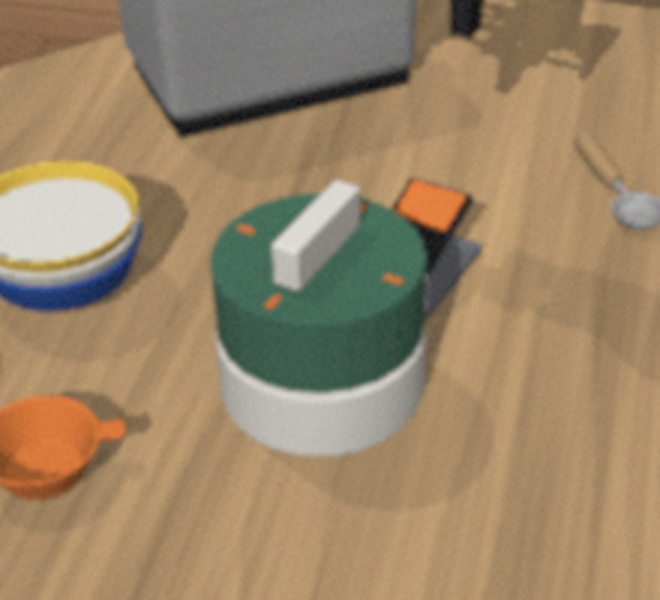

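View pics/w26.png

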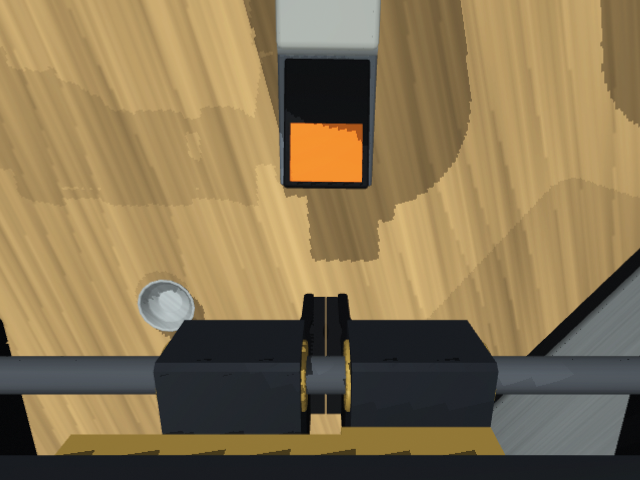

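```bash
python3 - <<'E'
from h import *
print(env.hand_in()); st()
E
```

```text
the job is handed in; nothing more can be done
None
the job is handed in; nothing more can be done
```

The job is done and handed in at about t = 47 s of the 208 s allowed. No verdict was reported.

- **Tins:** I stood the red, yellow and blue tins upright, one to a compartment. No copper tin was on the table.
- **Lid on the ridges:** It made contact at a lower-edge height of about 83 mm, about what the ridges should give at that angle. I turned it back about 26°.
- **Lid in the pockets:** It dropped to about 73 mm.
- **Lid screwed home:** I turned it clockwise until a stop torque of about 1.2 N m, at about 66 mm. The pictures show it level, with the bar within about 4° of the keeper's y axis.
- **Pedal:** I pushed it down three times. Each push ended against a hard stop: tip about 21 mm below the pad's resting height, 24 to 27 N. After each push I lifted the tool clear for the spring to bring it up.

The last checks showed the pedal up, the robot clear of everything, and the poacher and spoon where they were. The mug was last seen in place in the side picture taken before the pushes.

**Measurement disagreements:** the raw wrist-camera positions were 2 to 5 mm off the top and side views. I corrected them against where the tins had been gripped and released. I could not read the pedal angle or the lid pose directly, so those rest on tool height, force and the pictures.

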